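# Unclip the curing cabinet and load the drawer pulls

### The job

Load the curing cabinet: pull both spring clips sideways out of the studs that lock its sash and lay them in the green dish, then raise the sash fully by its handle. With every dark-wood drawer pull lying on the carrier tray, inside its rim (load them before or after raising the sash), push the carrier fully home into the cabinet and close the sash fully again.

Things in the scene. Friction and masses are not known exactly. Their poses are not given: they have to be found in the camera images.
- cabinet: blue curing cabinet, amber window roof, fixed, stands elsewhere and turned differently each time. Origin on the table under the middle of the sash; x points into the cabinet (the sash faces -x), y across, z up. Grey base plate 280 mm wide, 10 mm thick, x -0.30 to 0.21. Walls: x 0 to 0.215, y -0.14 to 0.14, 184 mm high; sash guides at y +-0.124, 190 mm high
- stud_a (a point): hole of an upright steel stud, 20 mm in diameter, 85 mm tall, 47 mm in front of the sash at cabinet y +105 mm. The cross hole, 8 mm wide, runs along the cabinet's x, 69 mm above the table (this point). A clip through it, just above the sash's red eye plate, keeps the sash from rising
- stud_b (a point): hole of the other stud, alike, at cabinet y -105 mm
- sash (a joint): height of the orange sash in m: 0 closed, 0.12 fully up. It stays where it is left (friction: about 10 N to raise, 3 N to lower). Its lower edge is 30 mm above the table when closed
- sash_grip (a point): middle of the sash's handle: a horizontal dark bar 14 x 14 mm in section and 124 mm long across the cabinet (along its y), on two posts above the sash's top edge; this point is on the bar's axis, 215 mm above the table when closed; 38 mm of free space under the bar. Pinch it from above across the cabinet's x. It rises with the sash
- carrier (a joint): travel of the carrier (sliding aluminium tray) in m along the cabinet's +x: 0 fully out (whole tray in front of the sash), 0.195 fully home against its stop; about 2 N friction, stays where left
- carrier_grip (a point): middle of the carrier's black upright pull plate, 14 mm thick along the cabinet's x, 60 mm wide, its top 72 mm above the table; this point is 10 mm below its top edge. It stays 75 mm in front of the sash when the carrier is home. It moves with the carrier
- tray_mid (a point): centre of the tray's floor, 18 mm above the table; axes as the cabinet's. The floor is flat, 162 mm along x and 150 mm along y inside a rim 8 mm high; three pulls fit side by side, lying along x, at y -50, 0 and 50 mm (keep towards -x: the sash is close behind). It moves with the carrier
- clip_a: brass hitch clip (R-clip) of 6 mm wire, flat, 70 g. Origin: centre of the 42 x 42 mm loop, mid-wire; z normal to the clip. Straight leg along +x to 88 mm, sprung bowed leg beside it (y to +20 mm). Starts level, leg through a stud's hole, loop centre 62 mm to the cabinet's -x side of the stud. Pinch the loop across its y and draw it along its own -x: a few newtons, leg clear after 40 mm
- clip_a_tip (a point): end of clip_a's straight leg
- clip_b: the other clip, just like clip_a
- clip_b_tip (a point): end of clip_b's straight leg
- pull_a: a dark-wood drawer pull to load (up to three, may be absent): a bar 100 mm long, 26 mm wide, on two square feet under its ends, 26 mm high in all, about 80 g. Origin at the centre of its underside, x along the bar, z up. The bar lies 12 to 26 mm above the origin; pinch it from above across its 26 mm width
- pull_b: another wood pull, like pull_a; may be absent
- pull_c: another wood pull, like pull_a; may be absent
- dish: green open plastic dish, fixed, 130 mm (x) x 160 mm (y), 30 mm high, walls and floor 5 mm. Origin on the table under its centre
Not all that is in view belongs to the job. What is shaped like the pull_b but orange or white is not meant.

How it is judged:
By the outcome, as a careful person would: the job done as asked, in the order asked, and still so for the second after the job is handed in, with the robot touching nothing.
Of pull_a, pull_b, pull_c only 2 to 3 are there at a start; the rules pass over those that are not, and their reading is None.
At some moment in a run one of pull_a, pull_b, pull_c may be knocked a few centimetres aside while the robot is not near it.
Once in a run the grip may slacken for a moment while it holds something.
It also fails if it takes over 210 s, if anything falls off the work surface, if the arm or the gripper's body presses on something with over 40 N, if the wrist force passes 120 N, or if a joint passes its speed limit or range.

### The arm

A 6-joint arm with a two-finger parallel gripper is mounted at the origin on the work surface. World frame = base frame: x ahead of the robot, y to its left, z up, the work surface at z = 0. Lengths are in m, angles in rad, forces in N, time in s.
With the tool pointing down it reaches from about 0.325 to 0.85 m from the base axis. Payload 4.4 kg.
Tool frame: the origin (TCP) lies at the very end of the fingers, on their centre line; the grasp point (between the pads) lies 19 mm behind it; z points along the fingers, y is the line along which they close (so a half turn about z gives the same grasp; the last joint's range is limited). The gripper opens to 94 mm and grips with 3 to 60 N. Pads are 16 mm wide; open, the fingers measure 119 mm over their backs; the gripper's body (75 mm by 177 mm) begins 78 mm behind the grasp point.
Start: joints at [0.968, 0.207, 1.542, -0, 1.393, -0.15], TCP at [0.252, 0.517, 0.205] pointing down, gripper open.
Joint ranges: [-2.73, 2.73], [-0.86, 2.22], [0.23, 2.46], [-1.11, 4.25], [0.08, 2.63], [-2.82, 2.82]. Speed limits (rad/s): [2.79, 2.79, 3.14, 3.14, 3.14, 3.14].

### API

Orientations are given as a unit quaternion [x, y, z, w].
In Python, from workcell import sensors, imaging, arm gives the robot as it stands.
- The arm moves only by the tool jog_arm, never from a script. Its arguments are lists of equal length, an entry for each row: "jaw": the opening, from -1 (shut) to 1 (fully open); "slide": the shift along the tool's x, y, z in cm, a list of three; "twist": the turn, a rotation vector about the tool's x, y, z in degrees, a list of three. A call has 1 to 8 rows; each row is the pose to reach, as a shift and turn from the pose commanded when the call began, along the tool's axes at that moment; what a row does not reach only later rows make up. A row lasts 1/12 s, in which the tool goes at most 41.7 mm and 7.16 degrees, less where a joint would pass 70% of its speed; a pose out of reach is approached as far as the arm can. A call with a gripper value outside its range is refused whole. The fingers move at their own pace and stop on an object; "newtons" is the grip in N (left out, the last holds). Time passes only in rows, so rows that repeat a pose let the fingers close. It gives the time, the measured TCP pose, the force, the opening and the grip force at its end, in the units of the state.
- sensors.state(): the state, without advancing time (a new reading comes with each control period).
- imaging.capture(name): name is "side" or "top"; returns (picture, depth): 384x512x3 uint8, red, green, blue; 384x512 float32, m along the optical axis (not along the pixel's ray), 0 where there is no reading.
- imaging.camera_params(name): a dict with "vertical_fov" (degrees; the focal length in pixels is half the picture's height over the tangent of half this angle, whatever the lens; pixels are square), "cx", "cy" (the principal point, pixels), "T" (4x4, takes a point from camera to world coordinates). Camera axes: x right, y down, z forward; pixel columns grow to the right and rows downward; lengths in m; the calibration is good to about 2 mm. A picture is of the moment at which its call begins. camera_params takes no time and is no camera call.
- arm.hand_in(): hands the job in; it is judged then, once.
The state is a dict: "time_s": time; "joint_positions": joint angles; "qd": joint speeds; "joint_efforts": joint torques, N m; "tool_pos": TCP position; "orientation": TCP orientation; "contact_force": force on the tool from outside, world axes, zero at the start; "ft_torque": the same for the moment, N m; "finger_gap": finger opening in m; "grasp_force": force on a finger pad.
Only numpy, scipy, OpenCV 4.12 (cv2) and the standard library are available. Lean on these libraries where they do the work, as an engineer would, in place of code of your own. Each camera call takes 0.05 s, during which the arm holds its last target. There are 200 camera calls.

## Working session

There is one attempt and no reset: what is moved stays moved. The work goes in short steps, Python scripts to look and compute and a tool call to move; the robot and the scene stay as the last step left them, time stands still between calls to the robot, and variables do not carry over. Pictures are saved under pics/ and viewed, at most 14 in all, crops included, and the job is handed in when it is done.

Besides the shell and the picture viewer there is one more tool, called by a JSON object that holds its "api" and its "payload". jog_arm: Moves the arm, as the interface text tells. Its arguments: {"type":"object","properties":{"jaw":{"type":"array","items":{"type":"number"}},"slide":{"type":"array","items":{"type":"array","items":{"type":"number"}}},"twist":{"type":"array","items":{"type":"array","items":{"type":"number"}}},"newtons":{"type":"number"}},"required":["jaw","slide","twist"]}

```bash
ls; mkdir -p pics; cat > h.py <<'E'
import numpy as np, cv2
from workcell import sensors, imaging, arm
from scipy.spatial.transform import Rotation as R
def cap(n):
    p,d=imaging.capture(n); c=imaging.camera_params(n); return p,d,c
def cloud(d,c):
    f=d.shape[0]/2/np.tan(np.radians(c["vertical_fov"])/2)
    v,u=np.mgrid[:d.shape[0],:d.shape[1]]
    P=np.stack([(u-c["cx"])/f*d,(v-c["cy"])/f*d,d],-1)
    T=np.array(c["T"]); return P@T[:3,:3].T+T[:3,3]
def proj(p,c,h=384):
    f=h/2/np.tan(np.radians(c["vertical_fov"])/2); T=np.array(c["T"])
    q=(np.atleast_2d(p)-T[:3,3])@T[:3,:3]
    return np.c_[q[:,0]/q[:,2]*f+c["cx"],q[:,1]/q[:,2]*f+c["cy"]]
E
python3 - <<'E'
from h import *
for n in("side","top"):
    p,d,c=cap(n); print(n,c["vertical_fov"],c["cx"],c["cy"],np.round(c["T"],3).tolist(),(d>0).mean())
    np.savez(f"{n}0.npz",p=p,d=d); cv2.imwrite(f"pics/{n}0.png",p[...,::-1])
print(sensors.state())
E
```

```text
pics
side 56.909281810978236 256.94846611818866 187.90760738643937 [[-0.982, -0.142, 0.128, 0.411], [-0.191, 0.714, -0.673, 0.414], [0.004, -0.685, -0.728, 0.822], [0.0, 0.0, 0.0, 1.0]] 0.9961496988932291
top 48.32866007376879 259.9816298285703 190.5356843957224 [[0.008, -0.997, 0.072, 0.465], [-1.0, -0.009, -0.027, -0.17], [0.027, -0.072, -0.997, 1.153], [0.0, 0.0, 0.0, 1.0]] 0.99609375
{'time_s': 0.1, 'joint_positions': array([ 9.67487555e-01,  2.07346001e-01,  1.54278867e+00,  8.75096522e-07,
        1.39348929e+00, -1.50528883e-01]), 'qd': array([ 0.00053427, -0.00136461, -0.00436613,  0.00055396,  0.00050523,
        0.00063312]), 'joint_efforts': array([ 3.76728131e-04, -3.71867967e+01, -2.82293558e+01,  7.02204905e-02,
        3.11300356e-02, -3.95417885e-05]), 'tool_pos': array([0.25115616, 0.51644947, 0.20441118]), 'orientation': array([ 2.24461016e-01,  9.74482540e-01, -9.44199100e-04, -3.74219034e-04]), 'contact_force': array([-0.16273246,  0.15675132, -1.10533859]), 'ft_torque': array([0.01774942, 0.00601695, 0.03678333]), 'grasp_force': 0.0, 'finger_gap': 0.09374799674103117}
```

View pics/side0.png

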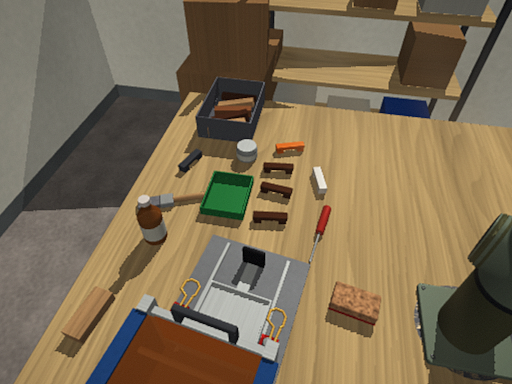

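View pics/top0.png

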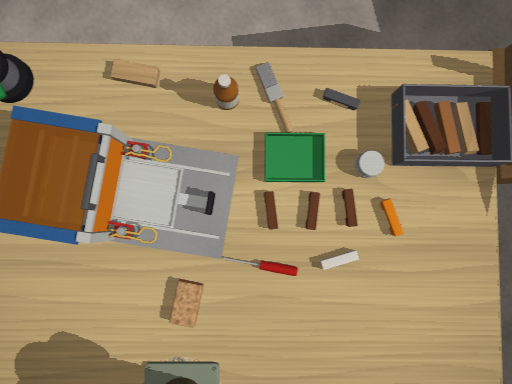

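Both views show the same layout. In the top view the cabinet is at left, facing right, with the handle at (93,182), studs at (137,149) and (121,231), and the carrier pull plate at (210,203). The dish is at (294,157). The dark pulls are at (271,210), (313,211) and (350,208). An orange pull, a white pull and the bin are distractors.

```bash
cat > m.py <<'E'
from h import *
def pca(P):
    c=(P.max(0)+P.min(0))/2; m=P.mean(0); w,v=np.linalg.eigh(np.cov((P-m).T)); return m,v[:,-1]
def rect(P):
    r=cv2.minAreaRect((P[:,:2]*1000).astype(np.float32)); return np.round(r[0],1),np.round(r[1],1),round(r[2],1)
C={}
for n in("side","top"):
    z=np.load(f"{n}0.npz"); c=imaging.camera_params(n); W=cloud(z["d"],c); C[n]=(z["p"],z["d"],W)
    p=z["p"].astype(int); hsv=cv2.cvtColor(z["p"],cv2.COLOR_RGB2HSV).astype(int)
    print("==",n)
    def comps(mask,name,mn=25):
        k,l,s,ce=cv2.connectedComponentsWithStats(mask.astype(np.uint8))
        for i in range(1,k):
            if s[i,4]>=mn:
                P=W[l==i]; print(name,"px",ce[i].round(),s[i,4],"rect",*rect(P),"z",np.round(np.percentile(P[:,2],[5,50,95]),4))
    V=hsv[...,2]; ok=z["d"]>0; X=W[...,0];Y=W[...,1];Z=W[...,2]
    inr=ok&(X>0.2)&(X<0.9)&(Y>-0.6)&(Y<0.6)
    comps(inr&(V<90)&(Z>0.203)&(Z<0.235),"handle")
    comps(inr&(V<60)&(Z>0.06)&(Z<0.08)&(Y<0.3),"plate",10)
    comps(inr&(Z>0.08)&(Z<0.09)&(Y<0.3),"studtop",5)
    comps(inr&(V<110)&(Z>0.018)&(Z<0.032)&(Y<0.1)&(Y>-0.45)&(X<0.62),"pull",60)
    comps(inr&(hsv[...,0]>50)&(hsv[...,0]<75)&(hsv[...,1]>120)&(Z>0.02),"dish",60)
    comps(inr&(hsv[...,0]>20)&(hsv[...,0]<30)&(hsv[...,1]>120)&(V>120)&(Z>0.055)&(Z<0.085)&(Y<0.3),"clip",20)
E
python3 m.py
```

```text
== side
handle px [204. 319.] 661 rect [549.7 179.9] [ 14.1 122.3] 81.2 z [0.2115 0.2221 0.2241]
plate px [224. 124.] 260 rect [ 716.5 -559.7] [198.2  42.6] 10.4 z [0.0612 0.0703 0.0788]
plate px [253. 252.] 137 rect [511.4 -65.6] [12.6 57. ] 80.7 z [0.0619 0.0711 0.0743]
studtop px [222. 119.] 170 rect [ 721.9 -577.1] [ 44.  199.6] 89.7 z [0.0805 0.0861 0.0898]
studtop px [152. 224.] 60 rect [789.7 -88.6] [60.7 24.4] 29.5 z [0.0801 0.0851 0.0893]
studtop px [265. 340.] 35 rect [442.7 147.5] [19.3  9.5] 54.7 z [0.0832 0.0859 0.0887]
pull px [278. 166.] 182 rect [ 504.5 -434.5] [95.2 25.8] 9.0 z [0.0201 0.0259 0.0289]
pull px [276. 188.] 220 rect [ 494.8 -335.5] [26.  96.9] 83.5 z [0.0192 0.0261 0.0286]
pull px [270. 215.] 266 rect [ 495.5 -224.1] [95.9 26.1] 7.6 z [0.0197 0.0259 0.0286]
pull px [250. 269.] 228 rect [513.9 -35.3] [62.6 59.1] 86.8 z [0.0182 0.0198 0.0304]
pull px [239. 293.] 174 rect [527.7  27.1] [ 10.3 147.3] 81.1 z [0.0182 0.0196 0.0216]
pull px [352. 312.] 155 rect [258.8  23.5] [  4.6 107.1] 79.1 z [0.0193 0.0264 0.031 ]
dish px [227. 196.] 363 rect [ 637.2 -288.1
[... 1179 characters left out ...]
38 0.0867]
studtop px [105. 236.] 12 rect [426.6 182.2] [ 1.6 19.6] 82.1 z [0.0818 0.0867 0.0894]
pull px [349. 206.] 338 rect [ 504.5 -437.8] [98.9 25.6] 7.2 z [0.0206 0.0252 0.0293]
pull px [270. 210.] 349 rect [ 495.6 -227.3] [97.7 25. ] 7.7 z [0.0217 0.0254 0.0293]
pull px [312. 210.] 356 rect [ 495.1 -338.9] [26.  98.1] 84.0 z [0.0216 0.025  0.0283]
dish px [ 2. 92.] 67 rect [784.1 449. ] [63.2 35. ] 66.5 z [0.0328 0.1202 0.1287]
dish px [298. 158.] 429 rect [ 637.6 -291.7] [129.3 158.2] 0.1 z [0.0218 0.0288 0.0323]
clip px [153. 153.] 151 rect [640.9  85.2] [110.2  39.4] 82.8 z [0.059  0.0663 0.0717]
clip px [138. 235.] 142 rect [435.2 116.6] [109.7  39.6] 79.3 z [0.0601 0.0657 0.0711]
```

```bash
cat >> h.py <<'E'
a=np.radians(81.2); XH=np.array([np.cos(a),np.sin(a)]); YH=np.array([-XH[1],XH[0]]); O=np.array([.550,.178])
def cab(P): q=np.asarray(P)[...,:2]-O; return np.stack([q@XH,q@YH],-1)
def wor(x,y): return O+x*XH+y*YH
E
python3 - <<'E'
from h import *
z=np.load("top0.npz"); W=cloud(z["d"],imaging.camera_params("top")); Q=cab(W)
# rim height profile along cabinet x at y=-55..-40 , and along y at x~-0.12
def prof(m,ax,lo,hi,st):
    q=Q[m]; zz=W[...,2][m]
    for b in np.arange(lo,hi,st):
        k=(q[:,ax]>=b)&(q[:,ax]<b+st)
        if k.sum(): print(f"{b:.3f}:{np.median(zz[k])*1000:.0f}",end=" ")
    print()
prof(abs(Q[...,1]-.045)<.02,0,-.28,0,.006)
prof(abs(Q[...,0]+.12)<.03,1,-.15,.15,.006)
im=z["p"][120:280,0:250]; cv2.imwrite("pics/crop.png",cv2.resize(im,None,fx=3.2,fy=3.2,interpolation=cv2.INTER_CUBIC)[...,::-1])
P=W[60:125,205:250]; k=(P[...,2]>.03); print("bottle",P[k].min(0).round(3),P[k].max(0).round(3))
E
```

```text
-0.280:9 -0.274:9 -0.268:9 -0.262:9 -0.256:9 -0.250:9 -0.244:9 -0.238:9 -0.232:9 -0.226:9 -0.220:9 -0.214:9 -0.208:8 -0.202:9 -0.196:10 -0.190:8 -0.184:9 -0.178:9 -0.172:9 -0.166:12 -0.160:20 -0.154:17 -0.148:17 -0.142:17 -0.136:17 -0.130:16 -0.124:17 -0.118:17 -0.112:18 -0.106:17 -0.100:18 -0.094:17 -0.088:17 -0.082:16 -0.076:17 -0.070:17 -0.064:18 -0.058:17 -0.052:17 -0.046:16 -0.040:17 -0.034:17 -0.028:17 -0.022:17 -0.016:16 -0.010:121 -0.004:172 
-0.150:-1 -0.144:4 -0.138:9 -0.132:9 -0.126:11 -0.120:10 -0.114:10 -0.108:9 -0.102:10 -0.096:11 -0.090:18 -0.084:17 -0.078:20 -0.072:17 -0.066:17 -0.060:17 -0.054:17 -0.048:17 -0.042:17 -0.036:17 -0.030:16 -0.024:16 -0.018:17 -0.012:17 -0.006:16 0.000:17 0.006:17 0.012:17 0.018:18 0.024:17 0.030:17 0.036:17 0.042:16 0.048:17 0.054:18 0.060:17 0.066:17 0.072:22 0.078:16 0.084:18 0.090:10 0.096:9 0.102:10 0.108:9 0.114:10 0.120:11 0.126:9 0.132:9 0.138:0 0.144:-1 
bottle [ 0.465 -0.17   0.032] [ 0.825 -0.076  1.153]
```

View pics/crop.png

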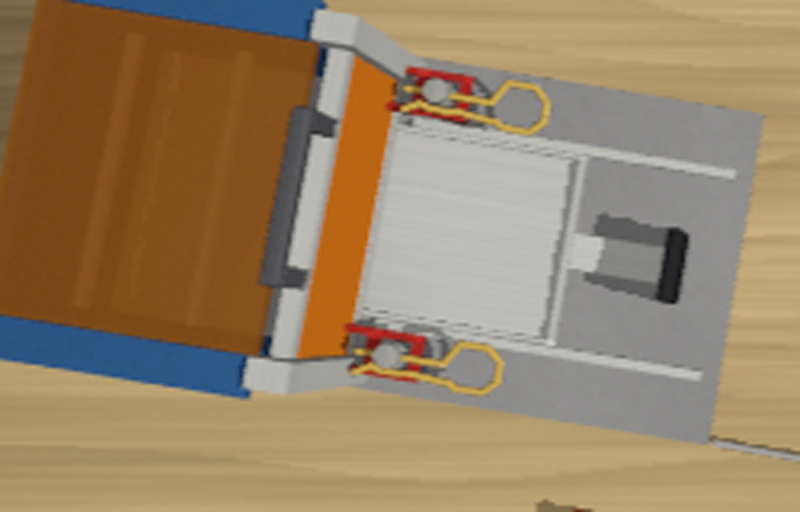

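```bash
cat >> h.py <<'E'
def yaw(Rm): return np.degrees(np.arctan2(Rm[1,1],Rm[0,1]))
def plan(*wps):
    """waypoints (x,y,z,yaw deg): prints slide(cm)/twist for successive calls, chained"""
    s=sensors.state(); p=np.array(s["tool_pos"]); Rm=R.from_quat(s["orientation"]).as_matrix(); y0=yaw(Rm)
    print("at",p.round(4),"yaw",round(y0,1),"tilt",np.degrees(np.arccos(-Rm[2,2])).round(2),"t",round(s["time_s"],1),"gap",round(s["finger_gap"],4),"F",np.round(s["contact_force"],1))
    for w in wps:
        c,sn=np.cos(np.radians(y0)),np.sin(np.radians(y0)); A=np.array([[-sn,c,0],[c,sn,0],[0,0,-1]]).T
        d=np.array(w[:3])-p; sl=d@A*100; tw=-(w[3]-y0)
        print("->",np.round(w,4).tolist(),"slide",sl.round(2).tolist(),"twz",round(tw,1),"rows",round(max(np.linalg.norm(d)/.0417,abs(tw)/7.16),1))
        p=np.array(w[:3]); y0=w[3]
E
python3 - <<'E'
from h import *
plan((.33,.32,.26,10),(.4305,.085,.15,-8.8),(.4305,.085,.056,-8.8))
E
```

```text
at [0.2512 0.5164 0.2044] yaw 64.1 tilt 0.12 t 0.1 gap 0.0937 F [-0.2  0.2 -1.1]
-> [0.33, 0.32, 0.26, 10.0] slide [-15.68, -14.22, -5.56] twz 54.1 rows 7.5
-> [0.4305, 0.085, 0.15, -8.8] slide [-24.89, 5.82, 11.0] twz 18.8 rows 6.7
-> [0.4305, 0.085, 0.056, -8.8] slide [0.0, 0.0, 9.4] twz -0.0 rows 2.3
```

{"api": "jog_arm", "payload": {"jaw": [1,1,1,1,1,1,1,1], "slide": [[-2,-1.8,-3],[-4,-3.6,-5],[-15.7,-14.2,-5.6],[-15.7,-14.2,-5.6],[-15.7,-14.2,-5.6],[-15.7,-14.2,-5.6],[-15.7,-14.2,-5.6],[-15.7,-14.2,-5.6]], "twist": [[0,0,7],[0,0,14],[0,0,21],[0,0,28],[0,0,35],[0,0,42],[0,0,49],[0,0,54.1]]}}

```text
time_s: 0.77
tool_pos: [0.3313, 0.3187, 0.2613]
orientation: [0.647, 0.763, -0.0, 0.0]
contact_force: [-0.6, -0.2, -0.1]
finger_gap: 0.0941
grasp_force: 0.0
```

{"api": "jog_arm", "payload": {"jaw": [1,1,1,1,1,1,1,1], "slide": [[-4,1,0],[-8,2,1],[-12,3,3],[-16,4,5],[-20,5,8],[-24.9,5.8,11],[-24.9,5.8,11],[-24.9,5.8,11]], "twist": [[0,0,3],[0,0,6],[0,0,9],[0,0,12],[0,0,15],[0,0,18.8],[0,0,18.8],[0,0,18.8]]}}

```text
time_s: 1.43
tool_pos: [0.4288, 0.0812, 0.1474]
orientation: [0.761, 0.648, -0.004, -0.002]
contact_force: [-0.4, 0.4, -0.2]
finger_gap: 0.0939
grasp_force: 0.0
```

```bash
python3 - <<'E'
from h import *
plan((.4305,.085,.056,-8.8))
for n in("top","side"):
    p,d,c=cap(n); W=cloud(d,c); np.savez(f"{n}1.npz",p=p,d=d)
    print(n,"tcp px",proj(sensors.state()["tool_pos"],c).round(), "clip loop px",proj([[.4305,.085,.069],[.637,.053,.069]],c).round())
    if n=="side": x,y=(272-100,330-75); 
    else: x,y=(60,150)
    im=p[190:384,180:340] if n=="side" else p[130:270,60:260]
    cv2.imwrite(f"pics/{n}1.png",cv2.resize(im,None,fx=3,fy=3)[...,::-1])
E
```

```text
at [0.4288 0.0812 0.1474] yaw -9.2 tilt 0.44 t 1.4 gap 0.0939 F [-0.4  0.4 -0.2]
-> [0.4305, 0.085, 0.056, -8.8] slide [0.4, 0.1, 9.14] twz -0.4 rows 2.2
top tcp px [[139. 236.]] clip loop px [[146. 234.]
 [161. 153.]]
side tcp px [[278. 298.]] clip loop px [[276. 315.]
 [190. 285.]]
```

View pics/side1.png

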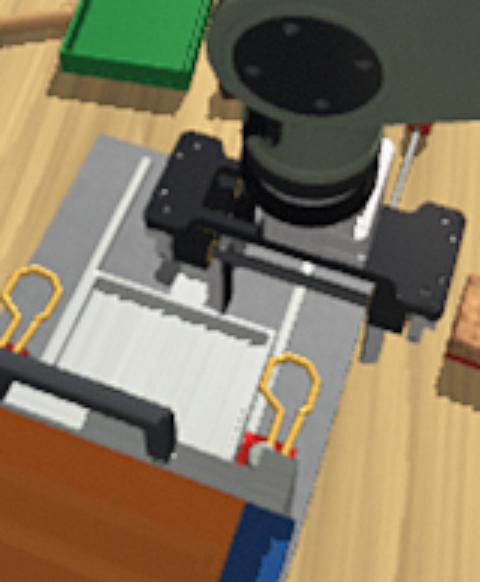

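The side crop shows the open fingers straddling clip_a's loop at about (277,317) in full-frame pixels, and the projected target of (276,315) agrees with that.

{"api": "jog_arm", "payload": {"jaw": [1,1,1,1,-1,-1,-1,-1], "slide": [[0.2,0,3],[0.2,0,6],[0.2,0,9.2],[0.2,0,9.2],[0.2,0,9.2],[0.2,0,9.2],[0.2,0,9.2],[0.2,0,9.2]], "twist": [[0,0,0],[0,0,0],[0,0,0],[0,0,0],[0,0,0],[0,0,0],[0,0,0],[0,0,0]], "newtons": 25}}

```text
time_s: 2.2
tool_pos: [0.4333, 0.0878, 0.0618]
orientation: [0.759, 0.651, 0.002, 0.002]
contact_force: [0.8, 0.0, 0.4]
finger_gap: 0.0712
grasp_force: 0.0
```

{"api": "jog_arm", "payload": {"jaw": [-1,-1,-1,-1], "slide": [[0,0,0],[0,0,0],[0,0,0],[0,0,0]], "twist": [[0,0,0],[0,0,0],[0,0,0],[0,0,0]]}}

```text
time_s: 2.53
tool_pos: [0.4312, 0.0873, 0.0597]
orientation: [0.76, 0.65, 0.0, 0.0]
contact_force: [0.1, -0.1, -0.1]
finger_gap: 0.0441
grasp_force: 0.2
```

{"api": "jog_arm", "payload": {"jaw": [-1,-1,-1,-1,-1,-1,-1,-1], "slide": [[0,0,0],[0,0,0],[0,0,0],[-1,0,0],[-2,0,0],[-3,0,0],[-4,0,0],[-5,0,0]], "twist": [[0,0,0],[0,0,0],[0,0,0],[0,0,0],[0,0,0],[0,0,0],[0,0,0],[0,0,0]], "newtons": 25}}

```text
time_s: 3.2
tool_pos: [0.4231, 0.0366, 0.0594]
orientation: [0.76, 0.65, -0.0, 0.0]
contact_force: [-0.0, -0.2, -1.5]
finger_gap: 0.0404
grasp_force: 24.8
```

{"api": "jog_arm", "payload": {"jaw": [-1,-1,-1,-1,-1], "slide": [[-0.6,0,0],[-0.6,0,0],[-0.6,0,0],[-0.6,0,-3],[-0.6,0,-6]], "twist": [[0,0,0],[0,0,0],[0,0,0],[0,0,0],[0,0,0]]}}

```text
time_s: 3.62
tool_pos: [0.4201, 0.0326, 0.1182]
orientation: [0.76, 0.65, -0.002, -0.002]
contact_force: [0.3, 0.3, -0.4]
finger_gap: 0.04
grasp_force: 24.8
```

```bash
python3 - <<'E'
from h import *
D=(.637,-.290)
plan((.50,-.18,.16,-4),(.615,-.323,.10,0),(.615,-.323,.018,0))
p,d,c=cap("side"); cv2.imwrite("pics/s2.png",p[...,::-1])
print("tcp px",proj(sensors.state()["tool_pos"],c).round())
E
```

```text
at [0.4201 0.0326 0.1182] yaw -8.8 tilt 0.35 t 3.6 gap 0.04 F [ 0.3  0.3 -0.4]
-> [0.5, -0.18, 0.16, -4.0] slide [-19.78, 11.16, -4.18] twz -4.8 rows 5.5
-> [0.615, -0.323, 0.1, 0.0] slide [-13.46, 12.47, 6.0] twz -4 rows 4.6
-> [0.615, -0.323, 0.018, 0.0] slide [0.0, 0.0, 8.2] twz 0 rows 2.0
tcp px [[283. 281.]]
```

View pics/s2.png

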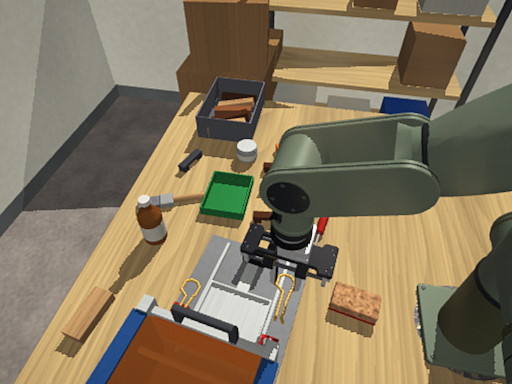

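The picture shows clip_a held at (285,290), free of its stud. The dish at (228,195) is empty.

{"api": "jog_arm", "payload": {"jaw": [-1,-1,-1,-1,-1,-1,-1], "slide": [[-3,1.5,-3],[-6.5,3.5,-4.2],[-10,5.5,-4.2],[-13.3,7.5,-4.2],[-16.5,9.3,-4.2],[-19.8,11.2,-4.2],[-19.8,11.2,-4.2]], "twist": [[0,0,0],[0,0,0],[0,0,-1],[0,0,-2],[0,0,-3],[0,0,-4.8],[0,0,-4.8]]}}

```text
time_s: 4.25
tool_pos: [0.5053, -0.1869, 0.1618]
orientation: [0.733, 0.68, -0.0, 0.003]
contact_force: [0.6, -0.1, -0.6]
finger_gap: 0.0405
grasp_force: 24.8
```

{"api": "jog_arm", "payload": {"jaw": [-1,-1,-1,-1,-1,-1,-1,-1], "slide": [[-3,3,0],[-6,6,1],[-9,9,3],[-13.5,12.5,5],[-13.5,12.5,6],[-13.5,12.5,9],[-13.5,12.5,12],[-13.5,12.5,12]], "twist": [[0,0,0],[0,0,-2],[0,0,-3],[0,0,-4],[0,0,-4],[0,0,-4],[0,0,-4],[0,0,-4]]}}

```text
time_s: 4.92
tool_pos: [0.613, -0.3204, 0.0327]
orientation: [0.707, 0.707, -0.001, -0.007]
contact_force: [-1.1, 1.9, -2.1]
finger_gap: 0.0404
grasp_force: 24.8
```

```bash
python3 - <<'E'
from h import *
plan((.615,-.323,.012,0))
p,d,c=cap("side"); cv2.imwrite("pics/s3.png",cv2.resize(p[130:260,150:350],None,fx=3,fy=3)[...,::-1])
E
```

```text
at [ 0.613  -0.3204  0.0327] yaw -0.0 tilt 0.85 t 4.9 gap 0.0404 F [-1.1  1.9 -2.1]
-> [0.615, -0.323, 0.012, 0.0] slide [-0.26, 0.2, 2.07] twz -0.0 rows 0.5
```

View pics/s3.png

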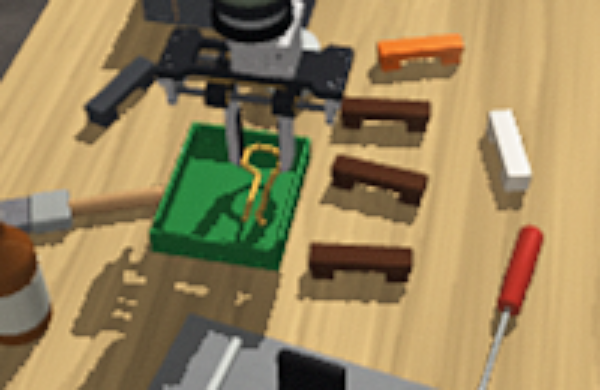

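The crop shows clip_a hanging level over the dish, inside its walls, with the loop near crop (262,160). I'll lower and release it.

{"api": "jog_arm", "payload": {"jaw": [-1,-1,-1,0.1,0.1,0.1,0.1,0.1], "slide": [[0,0.5,1],[0,0.5,2.5],[0,0.5,2.5],[0,0.5,2.5],[0,0.5,2.5],[0,0.5,2.5],[0,0.5,2.5],[0,0.5,2.5]], "twist": [[0,0,0],[0,0,0],[0,0,0],[0,0,0],[0,0,0],[0,0,0],[0,0,0],[0,0,0]]}}

```text
time_s: 5.63
tool_pos: [0.6234, -0.3246, 0.0175]
orientation: [0.707, 0.707, 0.0, 0.001]
contact_force: [-0.2, -0.6, 0.3]
finger_gap: 0.0514
grasp_force: 0.0
```

{"api": "jog_arm", "payload": {"jaw": [0.1,0.1,0.1,0.1,0.1,0.1], "slide": [[0,0,0],[0,0,-3],[0,0,-6],[0,0,-9],[0,0,-12],[0,0,-12]], "twist": [[0,0,0],[0,0,0],[0,0,0],[0,0,0],[0,0,0],[0,0,0]]}}

```text
time_s: 6.13
tool_pos: [0.6272, -0.3272, 0.1456]
orientation: [0.707, 0.707, 0.001, 0.007]
contact_force: [0.5, 0.0, 1.5]
finger_gap: 0.0517
grasp_force: 0.0
```

```bash
python3 - <<'E'
from h import *
# loop b: average of the two estimates
L=(.637,.054)
plan((.60,-.12,.20,-5),(L[0]-.01*XH[0],L[1]-.01*XH[1],.13,-8.8),(*L,.057,-8.8))
p,d,c=cap("side"); cv2.imwrite("pics/s4.png",cv2.resize(p[130:260,150:350],None,fx=3,fy=3)[...,::-1])
E
```

```text
at [ 0.6272 -0.3272  0.1456] yaw -0.0 tilt 0.84 t 6.1 gap 0.0517 F [0.5 0.  1.5]
-> [0.6, -0.12, 0.2, -5.0] slide [20.72, -2.74, -5.44] twz 5.0 rows 5.2
-> [0.6355, 0.0441, 0.13, -8.8] slide [16.66, 2.1, 7.0] twz 3.8 rows 4.4
-> [0.637, 0.054, 0.057, -8.8] slide [1.0, -0.0, 7.3] twz -0.0 rows 1.8
```

View pics/s4.png

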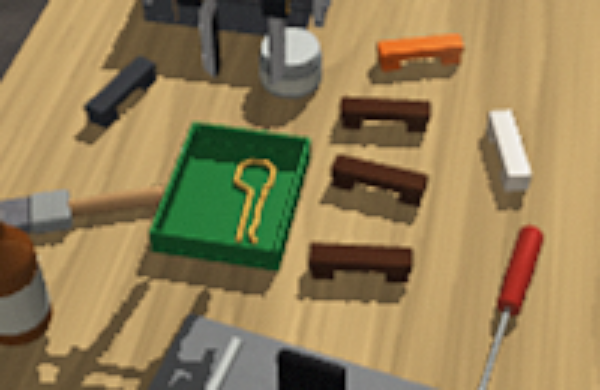

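Clip_a lies flat in the dish. On to clip_b.

{"api": "jog_arm", "payload": {"jaw": [0.1,0.1,0.1,0.5,1,1,1], "slide": [[2,0,-4],[5,-0.5,-5.5],[9,-1,-5.5],[13,-2,-5.5],[17,-2.5,-5.5],[20.7,-2.7,-5.5],[20.7,-2.7,-5.5]], "twist": [[0,0,1],[0,0,2],[0,0,3],[0,0,4],[0,0,5],[0,0,5],[0,0,5]]}}

```text
time_s: 6.77
tool_pos: [0.5941, -0.1101, 0.1895]
orientation: [0.735, 0.678, 0.0, -0.003]
contact_force: [0.3, 0.5, -0.7]
finger_gap: 0.0748
grasp_force: 0.0
```

{"api": "jog_arm", "payload": {"jaw": [1,1,1,1,1,1,1,1], "slide": [[3.5,0.5,0],[7,1,0],[10.5,1.5,1],[14,2,3],[16.6,2.1,5],[16.6,2.1,7],[16.6,2.1,7],[16.6,2.1,7]], "twist": [[0,0,1],[0,0,2],[0,0,3],[0,0,3.8],[0,0,3.8],[0,0,3.8],[0,0,3.8],[0,0,3.8]]}}

```text
time_s: 7.43
tool_pos: [0.6296, 0.046, 0.1186]
orientation: [0.759, 0.651, -0.002, -0.002]
contact_force: [-0.1, 0.3, 0.9]
finger_gap: 0.0938
grasp_force: 0.0
```

```bash
python3 - <<'E'
from h import *
plan((.637,.054,.057,-8.8))
p,d,c=cap("side"); print(proj([[.637,.054,.069],sensors.state()["tool_pos"]],c).round()); cv2.imwrite("pics/s5.png",cv2.resize(p[200:360,120:320],None,fx=3,fy=3)[...,::-1])
E
```

```text
at [0.6296 0.046  0.1186] yaw -8.8 tilt 0.33 t 7.4 gap 0.0938 F [-0.1  0.3  0.9]
-> [0.637, 0.054, 0.057, -8.8] slide [0.9, 0.61, 6.16] twz -0.0 rows 1.5
[[190. 286.]
 [190. 272.]]
```

View pics/s5.png

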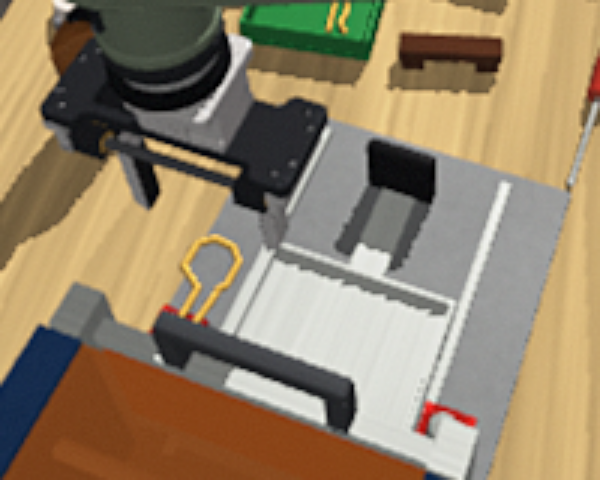

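The crop shows clip_b's loop at full-frame pixel (191,287), as predicted (190,286), and the fingers straddle it.

{"api": "jog_arm", "payload": {"jaw": [1,1,1,-1,-1,-1,-1,-1], "slide": [[0.4,0.4,3],[0.8,0.6,6.2],[0.8,0.6,6.2],[0.8,0.6,6.2],[0.8,0.6,6.2],[0.8,0.6,6.2],[0.8,0.6,6.2],[0.8,0.6,6.2]], "twist": [[0,0,0],[0,0,0],[0,0,0],[0,0,0],[0,0,0],[0,0,0],[0,0,0],[0,0,0]], "newtons": 25}}

```text
time_s: 8.15
tool_pos: [0.6401, 0.053, 0.0616]
orientation: [0.76, 0.65, 0.001, 0.001]
contact_force: [0.9, -0.1, -0.0]
finger_gap: 0.0645
grasp_force: 0.0
```

{"api": "jog_arm", "payload": {"jaw": [-1,-1,-1,-1,-1,-1,-1,-1], "slide": [[0,0,0],[0,0,0],[0,0,0],[0,0,0],[0,0,0],[0,0,0],[0,0,0],[0,0,0]], "twist": [[0,0,0],[0,0,0],[0,0,0],[0,0,0],[0,0,0],[0,0,0],[0,0,0],[0,0,0]]}}

```text
time_s: 8.82
tool_pos: [0.6384, 0.0532, 0.0593]
orientation: [0.759, 0.651, -0.0, -0.0]
contact_force: [-1.0, 0.0, 1.3]
finger_gap: 0.0402
grasp_force: 24.8
```

{"api": "jog_arm", "payload": {"jaw": [-1,-1,-1,-1,-1,-1,-1,-1], "slide": [[-1,0,0],[-2,0,0],[-3,0,0],[-4,0,0],[-5,0,0],[-5.2,0,0],[-5.2,0,-3],[-5.2,0,-7]], "twist": [[0,0,0],[0,0,0],[0,0,0],[0,0,0],[0,0,0],[0,0,0],[0,0,0],[0,0,0]]}}

```text
time_s: 9.48
tool_pos: [0.6264, 0.0014, 0.1249]
orientation: [0.76, 0.65, -0.004, -0.004]
contact_force: [0.6, -0.0, -0.5]
finger_gap: 0.0402
grasp_force: 24.8
```

{"api": "jog_arm", "payload": {"jaw": [-1,-1,-1,-1], "slide": [[0,-0.5,-4],[0,-1,-7],[0,-1,-7],[0,-1,-7]], "twist": [[0,0,0],[0,0,0],[0,0,0],[0,0,0]]}}

```text
time_s: 9.82
tool_pos: [0.6226, 0.0029, 0.2027]
orientation: [0.76, 0.65, 0.002, 0.002]
contact_force: [-0.7, 1.0, -1.0]
finger_gap: 0.0402
grasp_force: 24.8
```

```bash
python3 - <<'E'
from h import *
p,d,c=cap("top"); W=cloud(d,c); P=W[60:125,200:250].reshape(-1,3)
z=np.load("top0.npz"); P=cloud(z["d"],c)[60:115,205:245].reshape(-1,3); P=P[(P[:,2]>.04)&(P[:,2]<.5)]
print("bottle",P.min(0).round(3),P.max(0).round(3))
p,d,c=cap("side");h=cv2.cvtColor(p,cv2.COLOR_RGB2HSV); m=cv2.inRange(h,(20,120,120),(30,255,255)); W=cloud(d,c)
k,l,s,ce=cv2.connectedComponentsWithStats(m)
for i in range(1,k):
    Q=W[l==i]
    if s[i,4]>25 and abs(Q[:,1]).max()<.5: print(ce[i].round(),s[i,4],Q.min(0).round(3),Q.max(0).round(3))
plan((.57,-.16,.20,-4),(.661,-.333,.10,0),(.661,-.333,.018,0))
E
```

```text
bottle [ 0.767 -0.14   0.041] [ 0.825 -0.077  0.164]
[188. 244.] 122 [ 0.411 -0.163 -0.001] [0.713 0.414 0.822]
[196. 248.] 52 [0.603 0.011 0.201] [0.617 0.061 0.21 ]
at [0.6199 0.0033 0.1981] yaw -8.9 tilt 0.13 t 9.9 gap 0.0401 F [-0.2  0.7 -1.4]
-> [0.57, -0.16, 0.2, -4.0] slide [-16.9, -2.42, -0.19] twz -4.9 rows 4.1
-> [0.661, -0.333, 0.1, 0.0] slide [-16.62, 10.28, 10.0] twz -4 rows 5.3
-> [0.661, -0.333, 0.018, 0.0] slide [0.0, 0.0, 8.2] twz 0 rows 2.0
```

{"api": "jog_arm", "payload": {"jaw": [-1,-1,-1,-1,-1,-1], "slide": [[-4,-0.5,0],[-8,-1,0],[-12,-1.5,0],[-16,-2.4,0],[-16.9,-2.4,0],[-16.9,-2.4,0]], "twist": [[0,0,-1],[0,0,-2],[0,0,-3],[0,0,-4.9],[0,0,-4.9],[0,0,-4.9]]}}

```text
time_s: 10.42
tool_pos: [0.5692, -0.1623, 0.1969]
orientation: [0.733, 0.68, -0.001, -0.002]
contact_force: [-0.0, 0.7, 0.2]
finger_gap: 0.0008
grasp_force: 0.0
```

{"api": "jog_arm", "payload": {"jaw": [-1,-1,-1,-1,-1,-1,-1,-1], "slide": [[-3,2,0],[-6,4,1],[-9,6,3],[-12,8,5],[-16.4,9.5,8],[-16.4,9.5,11],[-16.4,9.5,12],[-16.4,9.5,12]], "twist": [[0,0,0],[0,0,-1],[0,0,-2],[0,0,-3],[0,0,-4],[0,0,-4],[0,0,-4],[0,0,-4]]}}

```text
time_s: 11.08
tool_pos: [0.6511, -0.3261, 0.0716]
orientation: [0.707, 0.707, -0.001, -0.007]
contact_force: [-0.8, -0.5, -0.0]
finger_gap: 0.0004
grasp_force: 0.0
```

```bash
python3 - <<'E'
from h import *
plan((.653,-.333,.019,0))
p,d,c=cap("top"); cv2.imwrite("pics/s6.png",cv2.resize(p[110:250,220:420],None,fx=3,fy=3)[...,::-1])
p,d,c=cap("side"); cv2.imwrite("pics/s7.png",cv2.resize(p[130:260,150:350],None,fx=3,fy=3)[...,::-1])
E
```

```text
at [ 0.6511 -0.3261  0.0716] yaw 0.1 tilt 0.79 t 11.1 gap 0.0004 F [-0.8 -0.5 -0. ]
-> [0.653, -0.333, 0.019, 0.0] slide [-0.69, 0.19, 5.26] twz 0.1 rows 1.3
```

View pics/s7.png

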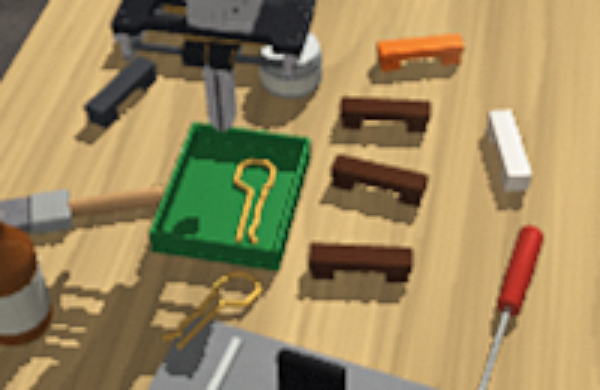

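The grip slackened and clip_b fell. It now lies near crop (215,305), full-frame about (222,232), by the base plate's corner. I'll move the gripper aside and measure it.

{"api": "jog_arm", "payload": {"jaw": [-1,1,1,1,1,1], "slide": [[0,0,-4],[0,0,-8],[0,0,-11],[0,0,-11],[0,0,-11],[0,0,-11]], "twist": [[0,0,0],[0,0,0],[0,0,0],[0,0,0],[0,0,0],[0,0,0]]}}

```text
time_s: 11.68
tool_pos: [0.6554, -0.3288, 0.1918]
orientation: [0.706, 0.708, 0.0, 0.001]
contact_force: [0.4, -0.2, -0.3]
finger_gap: 0.0305
grasp_force: 0.0
```

```bash
python3 - <<'E'
from h import *
ims=[]
for n in("top","side"):
    p,d,c=cap(n); np.savez(f"{n}2.npz",p=p,d=d); W=cloud(d,c)
    h=cv2.cvtColor(p,cv2.COLOR_RGB2HSV); m=cv2.inRange(h,(19,130,90),(32,255,255))>0
    m&=(W[...,0]>.5)&(W[...,0]<.75)&(W[...,1]>-.21)&(W[...,1]<.02)&(W[...,2]>.004)
    Q=W[m]; print(n,m.sum(),Q.min(0).round(3),Q.max(0).round(3),cv2.minAreaRect((Q[:,:2]*1000).astype(np.float32)))
    # height along major axis
    o=Q[:,:2].mean(0); v=np.linalg.svd(Q[:,:2]-o)[2][0]; s=(Q[:,:2]-o)@v; print("axis",v.round(3),o.round(3))
    for b in np.arange(-.06,.06,.02):
        k=(s>=b)&(s<b+.02)
        if k.any(): print(b.round(2),k.sum(),np.median(Q[k,2]).round(4),np.ptp((Q[k,:2]-o)@[-v[1],v[0]]).round(3))
    u,vv=proj([.60,-.10,.01],c)[0].astype(int)
    ims.append(cv2.resize(p[vv-40:vv+40,u-50:u+50],(600,480),interpolation=cv2.INTER_CUBIC)); print(u-50,vv-40)
cv2.imwrite("pics/clipb.png",cv2.resize(np.hstack(ims),(800,320))[...,::-1])
plan()
E
```

```text
top 160 [ 0.584 -0.198  0.004] [ 0.654 -0.098  0.025] ((617.8740234375, -145.6426239013672), (103.45922088623047, 41.241783142089844), 70.95561981201172)
axis [-0.459 -0.888] [ 0.622 -0.149]
-0.06 18 0.0201 0.018
-0.04 30 0.0172 0.018
-0.02 29 0.0145 0.018
0.0 34 0.0105 0.029
0.02 36 0.0081 0.041
0.04 13 0.0073 0.04
172 130
side 143 [ 0.584 -0.198  0.004] [ 0.655 -0.094  0.025] ((620.5536499023438, -145.37672424316406), (112.40438079833984, 38.7693977355957), 65.0558853149414)
axis [0.453 0.891] [ 0.622 -0.145]
-0.06 23 0.007 0.038
-0.04 22 0.0107 0.039
-0.02 27 0.0128 0.027
0.0 22 0.0155 0.016
0.02 25 0.0173 0.017
0.04 24 0.0207 0.021
173 207
at [ 0.654  -0.3285  0.1883] yaw 0.1 tilt 0.14 t 11.8 gap 0.0381 F [-0.   0.3 -0.1]
```

View pics/clipb.png

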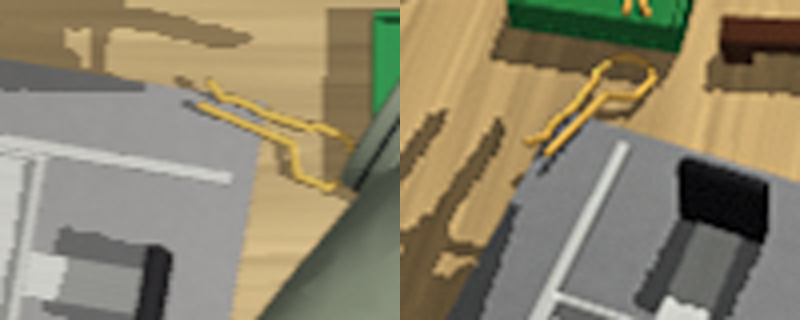

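The pair of crops shows clip_b's loop on the table just outside the base-plate edge, with its legs resting on the plate's corner pointing up-left. The loop centre works out to about (0.607,-0.176), with the leg direction about 65°.

```bash
python3 - <<'E'
from h import *
plan((.607,-.176,.10,-25),(.607,-.176,.003,-25))
E
```

```text
at [ 0.654  -0.3285  0.1883] yaw 0.1 tilt 0.14 t 11.8 gap 0.0381 F [-0.   0.3 -0.1]
-> [0.607, -0.176, 0.1, -25.0] slide [15.26, -4.67, 8.83] twz 25.1 rows 4.4
-> [0.607, -0.176, 0.003, -25.0] slide [0.0, 0.0, 9.7] twz 0 rows 2.3
```

{"api": "jog_arm", "payload": {"jaw": [0.24,0.24,0.24,0.24,0.24,0.24,0.24,0.24], "slide": [[3.5,-1,0],[7,-2,2],[11,-3.5,4],[15.2,-4.7,6],[15.2,-4.7,8.8],[15.2,-4.7,8.8],[15.2,-4.7,8.8],[15.2,-4.7,8.8]], "twist": [[0,0,5],[0,0,11],[0,0,18],[0,0,25],[0,0,25],[0,0,25],[0,0,25],[0,0,25]]}}

```text
time_s: 12.45
tool_pos: [0.6081, -0.1792, 0.1019]
orientation: [0.843, 0.538, -0.0, 0.0]
contact_force: [1.1, -0.3, -0.5]
finger_gap: 0.0583
grasp_force: 0.0
```

```bash
python3 - <<'E'
from h import *
plan((.607,-.176,.003,-25))
for n in ("top","side"):
    p,d,c=cap(n); W=cloud(d,c)
    h=cv2.cvtColor(p,cv2.COLOR_RGB2HSV); m=cv2.inRange(h,(19,130,90),(32,255,255))>0
    m&=(W[...,0]>.5)&(W[...,0]<.75)&(W[...,1]>-.21)&(W[...,1]<.02)&(W[...,2]>.003)&(W[...,2]<.03)
    Q=W[m]; print(n,m.sum(),cv2.minAreaRect((Q[:,:2]*1000).astype(np.float32)))
E
```

```text
at [ 0.6081 -0.1792  0.1019] yaw -25.0 tilt 0.05 t 12.4 gap 0.0583 F [ 1.1 -0.3 -0.5]
-> [0.607, -0.176, 0.003, -25.0] slide [0.24, -0.23, 9.89] twz 0.0 rows 2.4
top 36 ((640.0274047851562, -111.37376403808594), (26.698749542236328, 17.477439880371094), 62.026493072509766)
side 145 ((620.1220703125, -145.5244598388672), (109.642578125, 39.189903259277344), 66.1548843383789)
```

{"api": "jog_arm", "payload": {"jaw": [0.24,0.24,0.24,0.24,0.24,0.24], "slide": [[0.1,-0.1,4],[0.1,-0.1,7],[0.1,-0.1,9],[0.1,-0.1,9.5],[0.1,-0.1,9.5],[0.1,-0.1,9.5]], "twist": [[0,0,0],[0,0,0],[0,0,0],[0,0,0],[0,0,0],[0,0,0]]}}

```text
time_s: 13.05
tool_pos: [0.6087, -0.1782, 0.0082]
orientation: [0.843, 0.537, 0.001, 0.001]
contact_force: [-0.5, -0.8, 1.0]
finger_gap: 0.0584
grasp_force: 0.0
```

{"api": "jog_arm", "payload": {"jaw": [-1,-1,-1,-1,-1,-1,-1,-1], "slide": [[0,0,0],[0,0,0],[0,0,0],[0,0,0],[0,0,0],[0,0,0],[0,0,0],[0,0,0]], "twist": [[0,0,0],[0,0,0],[0,0,0],[0,0,0],[0,0,0],[0,0,0],[0,0,0],[0,0,0]], "newtons": 35}}

```text
time_s: 13.72
tool_pos: [0.6068, -0.1765, 0.0063]
orientation: [0.843, 0.538, -0.0, -0.0]
contact_force: [-0.3, 0.2, -0.8]
finger_gap: 0.0085
grasp_force: 6.7
```

{"api": "jog_arm", "payload": {"jaw": [-1,-1,-1], "slide": [[0,0,0],[0,0,0],[0,0,0]], "twist": [[0,0,0],[0,0,0],[0,0,0]]}}

```text
time_s: 13.97
tool_pos: [0.607, -0.1766, 0.0062]
orientation: [0.843, 0.538, -0.0, -0.0]
contact_force: [0.7, 0.1, 0.4]
finger_gap: 0.0065
grasp_force: 33.4
```

```bash
python3 - <<'E'
from h import *
plan()
for n in ("top","side"):
    p,d,c=cap(n); W=cloud(d,c)
    h=cv2.cvtColor(p,cv2.COLOR_RGB2HSV); m=cv2.inRange(h,(19,130,90),(32,255,255))>0
    m&=(W[...,0]>.5)&(W[...,0]<.75)&(W[...,1]>-.21)&(W[...,1]<.02)&(W[...,2]>.003)&(W[...,2]<.04)
    Q=W[m]; print(n,m.sum(),cv2.minAreaRect((Q[:,:2]*1000).astype(np.float32)),Q.min(0).round(3),Q.max(0).round(3))
u,v=proj([.61,-.15,.01],c)[0].astype(int)
cv2.imwrite("pics/s8.png",cv2.resize(p[v-40:v+40,u-50:u+50],(600,480),interpolation=cv2.INTER_CUBIC)[...,::-1])
E
```

```text
at [ 0.607  -0.1766  0.0062] yaw -24.9 tilt 0.01 t 14.0 gap 0.0065 F [0.7 0.1 0.4]Traceback (most recent call last):
  File "<stdin>", line 7, in <module>
    return umr_minimum(a, axis, None, out, keepdims, initial, where)
ValueError: zero-size array to reduction operation minimum which has no identity
```

```bash
python3 - <<'E'
from h import *
p,d,c=cap("side"); u,v=proj([.61,-.15,.01],c)[0].astype(int)
cv2.imwrite("pics/s8.png",cv2.resize(p[v-40:v+40,u-50:u+50],(600,480),interpolation=cv2.INTER_CUBIC)[...,::-1])
E
```

```text
(no output)
```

View pics/s8.png

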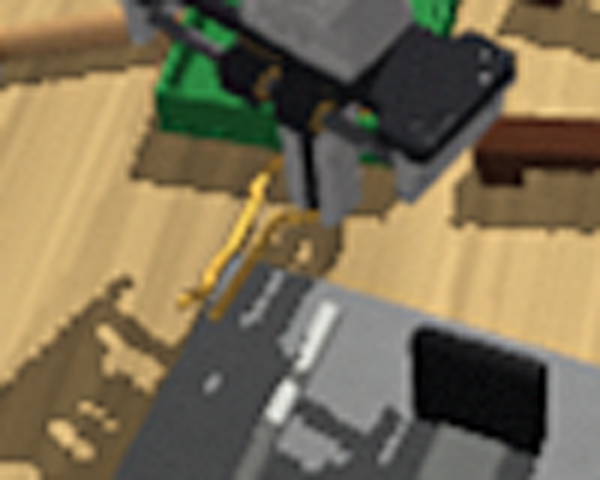

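The crop shows clip_b rolled partly on edge, with one loop wire firmly held (6.5 mm gap, 33 N). I'll lift it as it is and measure the hang.

{"api": "jog_arm", "payload": {"jaw": [-1,-1,-1,-1,-1,-1,-1,-1], "slide": [[0,0,-1],[0,0,-3],[0,0,-6],[0,0,-9],[0,0,-12],[0,0,-14],[0,0,-14],[0,0,-14]], "twist": [[0,0,0],[0,0,0],[0,0,0],[0,0,0],[0,0,0],[0,0,0],[0,0,0],[0,0,0]]}}

```text
time_s: 14.73
tool_pos: [0.608, -0.1772, 0.1483]
orientation: [0.843, 0.538, 0.001, 0.002]
contact_force: [-0.0, -0.5, -1.7]
finger_gap: 0.0064
grasp_force: 33.3
```

```bash
cat > clip.py <<'E'
from h import *
plan(); s=sensors.state(); t=s["tool_pos"]; Rm=R.from_quat(s["orientation"]).as_matrix()
for n in ("top","side"):
    p,d,c=cap(n); W=cloud(d,c)
    h=cv2.cvtColor(p,cv2.COLOR_RGB2HSV); m=cv2.inRange(h,(17,120,70),(32,255,255))>0
    m&=(np.linalg.norm(W-t,axis=-1)<.14)&(W[...,2]>.03); m=cv2.morphologyEx(m.astype(np.uint8),cv2.MORPH_OPEN,np.ones((1,1)))>0
    Q=(W[m]-t)@Rm
    print(n,len(Q),"tool frame mm; z lo/hi",*( [np.percentile(Q,[2,98],axis=0).round(3).tolist(),np.linalg.svd(Q-Q.mean(0))[2][0].round(2)] if len(Q)>3 else []))
    for b in np.arange(-.1,.1,.015):
        k=(Q[:,0]>=b)&(Q[:,0]<b+.015)
        if k.sum()>1: print(" x%.3f n%d y %.3f..%.3f z %.3f..%.3f"%(b,k.sum(),*np.percentile(Q[k,1],[5,95]),*np.percentile(Q[k,2],[5,95])))
    np.savez(f"{n}3.npz",p=p,d=d)
u,v=proj(t,c)[0].astype(int); cv2.imwrite("pics/cl.png",cv2.resize(p[max(v-45,0):v+45,u-60:u+60],(800,600),interpolation=cv2.INTER_CUBIC)[...,::-1])
E
python3 clip.py
```

```text
at [ 0.608  -0.1772  0.1483] yaw -24.9 tilt 0.22 t 14.7 gap 0.0064 F [-0.  -0.5 -1.7]
top 26 tool frame mm; z lo/hi [[0.056, -0.003, -0.015], [0.079, 0.005, -0.005]] [-0.94  0.25  0.24]
 x0.050 n10 y 0.001..0.005 z -0.012..-0.005
 x0.065 n16 y -0.003..0.003 z -0.015..-0.010
side 123 tool frame mm; z lo/hi [[-0.003, -0.028, -0.118], [0.089, 0.036, 0.002]] [0.16 0.21 0.96]
 x-0.010 n7 y 0.034..0.037 z -0.001..0.002
 x0.005 n23 y -0.001..0.034 z -0.119..0.001
 x0.020 n33 y -0.028..0.026 z -0.116..-0.003
 x0.035 n15 y 0.004..0.021 z -0.009..-0.004
 x0.050 n13 y -0.001..0.016 z -0.010..-0.007
 x0.065 n18 y -0.004..0.013 z -0.012..-0.008
 x0.080 n14 y -0.006..0.012 z -0.015..-0.010
```

```bash
python3 - <<'E'
from h import *
plan((.643,-.330,.10,0),(.643,-.330,.017,0))
E
```

```text
at [ 0.6057 -0.1762  0.1446] yaw -24.9 tilt 0.19 t 14.8 gap 0.0064 F [-0.4 -0.1 -0.7]
-> [0.643, -0.33, 0.1, 0.0] slide [-12.37, 9.87, 4.46] twz -24.9 rows 3.9
-> [0.643, -0.33, 0.017, 0.0] slide [0.0, 0.0, 8.3] twz 0 rows 2.0
```

{"api": "jog_arm", "payload": {"jaw": [-1,-1,-1,-1,-1,-1,-1,-1], "slide": [[-2,1.5,0],[-4.5,3.5,0],[-7,5.5,1],[-9.5,7.5,2],[-12.4,9.9,3],[-12.4,9.9,4.5],[-12.4,9.9,4.5],[-12.4,9.9,4.5]], "twist": [[0,0,-5],[0,0,-10],[0,0,-15],[0,0,-20],[0,0,-25],[0,0,-25],[0,0,-25],[0,0,-25]]}}

```text
time_s: 15.5
tool_pos: [0.6419, -0.3291, 0.0969]
orientation: [0.707, 0.707, -0.001, -0.004]
contact_force: [-0.9, 0.2, -0.5]
finger_gap: 0.0065
grasp_force: 33.3
```

```bash
python3 clip.py; python3 -c "
from h import *
plan((.643,-.330,.017,0))"
```

```text
at [ 0.6419 -0.3291  0.0969] yaw -0.0 tilt 0.49 t 15.5 gap 0.0065 F [-0.9  0.2 -0.5]
top 54 tool frame mm; z lo/hi [[0.022, -0.031, -0.116], [0.085, 0.028, -0.002]] [0.1  0.26 0.96]
 x0.020 n34 y -0.027..0.028 z -0.114..-0.003
 x0.035 n11 y 0.005..0.021 z -0.010..-0.005
 x0.065 n2 y 0.012..0.014 z -0.012..-0.011
 x0.080 n7 y 0.011..0.016 z -0.015..-0.012
side 137 tool frame mm; z lo/hi [[-0.019, -0.034, -0.131], [0.087, 0.046, 0.002]] [0.25 0.05 0.97]
 x-0.025 n20 y 0.031..0.047 z -0.131..-0.000
 x-0.010 n9 y 0.005..0.042 z -0.083..0.000
 x0.005 n32 y -0.037..0.038 z -0.128..-0.004
 x0.020 n26 y -0.027..0.031 z -0.128..-0.007
 x0.035 n11 y 0.008..0.023 z -0.013..-0.008
 x0.050 n10 y 0.004..0.020 z -0.015..-0.012
 x0.065 n18 y -0.000..0.025 z -0.017..-0.002
 x0.080 n10 y -0.003..0.016 z -0.020..-0.013
at [ 0.644  -0.3292  0.1006] yaw 0.1 tilt 0.13 t 15.6 gap 0.0066 F [ 0.1 -0.4 -0.8]
-> [0.643, -0.33, 0.017, 0.0] slide [-0.08, -0.1, 8.36] twz 0.1 rows 2.0
```

{"api": "jog_arm", "payload": {"jaw": [-1,-1,-1,-1,-1,-0.6,-0.6,-0.6], "slide": [[0,0,3],[0,0,6],[0,0,8],[0,0,8.4],[0,0,8.4],[0,0,8.4],[0,0,8.4],[0,0,8.4]], "twist": [[0,0,0],[0,0,0],[0,0,0],[0,0,0],[0,0,0],[0,0,0],[0,0,0],[0,0,0]]}}

```text
time_s: 16.27
tool_pos: [0.6463, -0.3319, 0.0205]
orientation: [0.707, 0.708, 0.0, 0.002]
contact_force: [-0.2, -0.1, -0.1]
finger_gap: 0.0184
grasp_force: 0.0
```

{"api": "jog_arm", "payload": {"jaw": [-0.6,-0.6,-0.6,-0.6,0,0], "slide": [[0,0,0],[0,0,-2],[0,0,-5],[0,0,-9],[0,0,-12],[0,0,-12]], "twist": [[0,0,0],[0,0,0],[0,0,0],[0,0,0],[0,0,0],[0,0,0]]}}

```text
time_s: 16.77
tool_pos: [0.6495, -0.3343, 0.1487]
orientation: [0.707, 0.707, 0.002, 0.009]
contact_force: [0.9, -1.1, 0.9]
finger_gap: 0.0287
grasp_force: 0.0
```

```bash
cat > pulls.py <<'E'
from h import *
import sys
for n in("side","top"):
    p,d,c=cap(n); W=cloud(d,c); np.savez(f"{n}4.npz",p=p,d=d)
    V=p.max(-1); Z=W[...,2]; X=W[...,0];Y=W[...,1]
    m=(V<110)&(p[...,0]>p[...,2]*1.4)&(Z>.019)&(Z<.05)&(Y<.15)&(Y>-.5)&(X<.7)&(X>.3)
    k,l,s,ce=cv2.connectedComponentsWithStats(m.astype(np.uint8))
    for i in range(1,k):
        if s[i,4]>60:
            r=cv2.minAreaRect((W[l==i][:,:2]*1000).astype(np.float32)); print(n,"pull",np.round(r[0],1),np.round(r[1],1),round(r[2],1),"z95",np.percentile(W[l==i][:,2],90).round(4))
    h=cv2.cvtColor(p,cv2.COLOR_RGB2HSV); g=(cv2.inRange(h,(19,120,90),(32,255,255))>0)&(X>.55)&(X<.72)&(Y>-.4)&(Y<-.18)&(Z<.05)
    q=W[g]; print(n,"brass",len(q),q.min(0).round(3) if len(q) else "",q.max(0).round(3) if len(q) else "")
E
python3 pulls.py; python3 - <<'E'
from h import *
p=np.load("side4.npz")["p"]; cv2.imwrite("pics/s9.png",cv2.resize(p[130:280,150:350],None,fx=3,fy=3)[...,::-1])
plan()
E
```

```text
side pull [ 503.5 -407.1] [94.3 23.5] 8.1 z95 0.0279
side pull [ 495.1 -336.2] [29.3 98.3] 83.0 z95 0.0283
side pull [ 495.6 -223.8] [96.2 24.3] 6.5 z95 0.0286
side brass 248 [ 0.551 -0.393 -0.001] [ 0.687 -0.183  0.017]
top pull [ 489.2 -413.1] [66.4 24.8] 7.5 z95 0.0277
top brass 133 [ 0.607 -0.342  0.001] [ 0.69  -0.24   0.018]
at [ 0.6461 -0.3321  0.1413] yaw 0.0 tilt 0.37 t 16.9 gap 0.0368 F [-0.3  0.  -1.1]
```

View pics/s9.png

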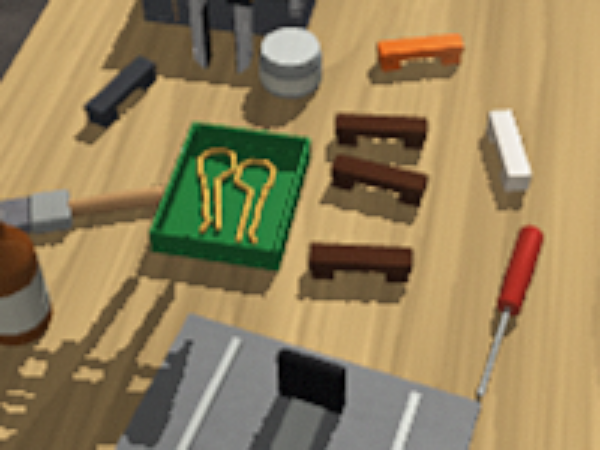

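Both clips lie in the dish, around crop (205,185) and (255,200). The farthest pull was knocked about 3 cm toward its neighbour: (503,-408), confirmed by both views. Next, the pulls.

```bash
python3 - <<'E'
from h import *
w=lambda y:wor(-.098,y)
print([w(y).round(4).tolist() for y in(.046,0,-.046)])
plan((.52,-.243,.13,-55),(.4955,-.2255,.06,-82.4),(.4955,-.2255,.008,-82.4),(.4955,-.2255,.15,-82.4),(.5,-.08,.15,-30),(*w(.046),.10,-8.8),(*w(.046),.027,-8.8))
E
```

```text
[[0.4895, 0.0882], [0.535, 0.0812], [0.5805, 0.0741]]
at [ 0.6461 -0.3321  0.1413] yaw 0.0 tilt 0.37 t 16.9 gap 0.0368 F [-0.3  0.  -1.1]
-> [0.52, -0.243, 0.13, -55.0] slide [8.92, -12.61, 1.13] twz 55.0 rows 7.7
-> [0.4955, -0.2255, 0.06, -82.4] slide [-1.0, -2.84, 7.0] twz 27.4 rows 3.8
-> [0.4955, -0.2255, 0.008, -82.4] slide [0.0, 0.0, 5.2] twz -0.0 rows 1.2
-> [0.4955, -0.2255, 0.15, -82.4] slide [0.0, 0.0, -14.2] twz -0.0 rows 3.4
-> [0.5, -0.08, 0.15, -30.0] slide [2.37, -14.36, 0.0] twz -52.4 rows 7.3
-> [0.4895, 0.0882, 0.1, -8.8] slide [14.04, -9.31, 5.0] twz -21.2 rows 4.2
-> [0.4895, 0.0882, 0.027, -8.8] slide [0.0, 0.0, 7.3] twz -0.0 rows 1.8
```

{"api": "jog_arm", "payload": {"jaw": [0.2,0.2,0.2,0.2,0.2,0.2,0.2,0.2], "slide": [[1,-1.5,0],[2,-3,0],[3.3,-4.7,0],[4.5,-6.4,0],[5.6,-8,0],[6.7,-9.5,0.5],[8.9,-12.6,1],[8.9,-12.6,1]], "twist": [[0,0,7],[0,0,14],[0,0,21],[0,0,28],[0,0,35],[0,0,42],[0,0,49],[0,0,55]]}}

```text
time_s: 17.53
tool_pos: [0.5073, -0.2339, 0.1196]
orientation: [0.954, 0.299, -0.007, -0.009]
contact_force: [-0.7, 0.7, -1.4]
finger_gap: 0.0562
grasp_force: 0.0
```

{"api": "jog_arm", "payload": {"jaw": [0.2,0.2,0.2,0.2,0.2,0.2,0.2,0.2], "slide": [[-0.3,-1,0],[-0.6,-2,1],[-1,-2.8,3],[-1,-2.8,5],[-1,-2.8,7],[-1,-2.8,7],[-1,-2.8,7],[-1,-2.8,7]], "twist": [[0,0,7],[0,0,14],[0,0,21],[0,0,27.4],[0,0,27.4],[0,0,27.4],[0,0,27.4],[0,0,27.4]]}}

```text
time_s: 18.2
tool_pos: [0.4941, -0.2249, 0.0574]
orientation: [0.998, 0.067, -0.0, -0.0]
contact_force: [0.7, -0.5, -0.6]
finger_gap: 0.0565
grasp_force: 0.0
```

```bash
python3 pulls.py; python3 -c "
from h import *
plan((.4955,-.2255,.008,-82.4))"
```

```text
side pull [ 495.5 -224. ] [96.1 24.9] 6.2 z95 0.0285
side brass 265 [ 0.553 -0.395 -0.002] [ 0.699 -0.181  0.018]
top pull [ 504.8 -410.9] [98.1 25.6] 7.0 z95 0.0283
top brass 412 [ 0.603 -0.357  0.   ] [ 0.691 -0.235  0.017]
at [ 0.4951 -0.2255  0.0586] yaw -82.3 tilt 0.13 t 18.3 gap 0.0562 F [-0.4 -0.4 -0.6]
-> [0.4955, -0.2255, 0.008, -82.4] slide [0.04, 0.0, 5.06] twz 0.1 rows 1.2
```

{"api": "jog_arm", "payload": {"jaw": [0.2,0.2,0.2,-1,-1,-1,-1,-1], "slide": [[0,0,2.5],[0,0,5],[0,0,5],[0,0,5],[0,0,5],[0,0,5],[0,0,5],[0,0,5]], "twist": [[0,0,0],[0,0,0],[0,0,0],[0,0,0],[0,0,0],[0,0,0],[0,0,0],[0,0,0]], "newtons": 30}}

```text
time_s: 18.97
tool_pos: [0.4953, -0.2258, 0.0089]
orientation: [0.998, 0.067, 0.001, 0.001]
contact_force: [0.2, -0.8, 0.7]
finger_gap: 0.0267
grasp_force: 0.5
```

{"api": "jog_arm", "payload": {"jaw": [-1,-1,-1,-1,-1,-1,-1,-1], "slide": [[0,0,0],[0,0,0],[0,0,0],[0,0,-3],[0,0,-7],[0,0,-11],[0,0,-14],[0,0,-14]], "twist": [[0,0,0],[0,0,0],[0,0,0],[0,0,0],[0,0,0],[0,0,0],[0,0,0],[0,0,0]]}}

```text
time_s: 19.63
tool_pos: [0.4986, -0.2275, 0.1551]
orientation: [0.998, 0.067, 0.006, 0.004]
contact_force: [2.0, -1.1, -0.0]
finger_gap: 0.0255
grasp_force: 30.0
```

{"api": "jog_arm", "payload": {"jaw": [-1,-1,-1,-1,-1,-1,-1,-1], "slide": [[0.3,-2,0],[0.6,-4,0],[0.9,-6,0],[1.2,-8,0],[1.6,-10,0],[2,-12,0],[2.4,-14.4,0],[2.4,-14.4,0]], "twist": [[0,0,-7],[0,0,-14],[0,0,-21],[0,0,-28],[0,0,-35],[0,0,-42],[0,0,-49],[0,0,-52.4]]}}

```text
time_s: 20.3
tool_pos: [0.497, -0.0748, 0.1455]
orientation: [0.864, 0.504, -0.001, -0.002]
contact_force: [-0.1, -1.1, -1.3]
finger_gap: 0.0258
grasp_force: 30.0
```

{"api": "jog_arm", "payload": {"jaw": [-1,-1,-1,-1,-1,-1,-1,-1], "slide": [[2.5,-1.5,0],[5,-3,0],[8,-5,0],[11,-7,1],[14,-9.3,2],[14,-9.3,5],[14,-9.3,5],[14,-9.3,5]], "twist": [[0,0,-5],[0,0,-11],[0,0,-17],[0,0,-21.2],[0,0,-21.2],[0,0,-21.2],[0,0,-21.2],[0,0,-21.2]]}}

```text
time_s: 20.97
tool_pos: [0.4849, 0.089, 0.0949]
orientation: [0.759, 0.652, -0.003, -0.002]
contact_force: [0.6, -0.1, -0.7]
finger_gap: 0.0256
grasp_force: 30.0
```

```bash
cat > held.py <<'E'
from h import *
s=sensors.state(); t=np.array(s["tool_pos"]); Rm=R.from_quat(s["orientation"]).as_matrix()
for n in("side","top"):
    p,d,c=cap(n); W=cloud(d,c); m=(p.max(-1)<120)&(p[...,0]>p[...,2]*1.4)&(p[...,0]>p[...,1]*1.4)
    Q=(W[m]-t)@Rm; Q=Q[(abs(Q[:,0])<.09)&(abs(Q[:,1])<.05)&(Q[:,2]>-.035)&(Q[:,2]<.03)]
    if len(Q)>10: r=cv2.minAreaRect((Q[:,:2]*1000).astype(np.float32)); print(n,len(Q),"held tool mm",np.round(r[0],1),np.round(r[1],1),round(r[2],1),"z",(np.percentile(Q[:,2],[3,97])*1000).round(1))
E
python3 held.py; python3 -c "
from h import *
plan((*wor(-.098,.046),.027,-8.8))"
```

```text
side 359 held tool mm [25.1 -0.5] [ 42.5 102.7] 58.6 z [-20.1   2.7]
top 187 held tool mm [-23.3   3.5] [23.2 57. ] 89.6 z [-20.6 -14.1]
at [0.4883 0.088  0.0977] yaw -8.8 tilt 0.02 t 21.1 gap 0.026 F [ 0.  -0.1 -0.2]
-> [0.4895, 0.0882, 0.027, -8.8] slide [0.04, 0.12, 7.07] twz -0.0 rows 1.7
```

{"api": "jog_arm", "payload": {"jaw": [-1,-1,-1,-1,-1,-0.25,-0.25,-0.25], "slide": [[0,0.1,3],[0,0.1,5.5],[0,0.1,6.8],[0,0.1,7],[0,0.1,7.1],[0,0.1,7.1],[0,0.1,7.1],[0,0.1,7.1]], "twist": [[0,0,0],[0,0,0],[0,0,0],[0,0,0],[0,0,0],[0,0,0],[0,0,0],[0,0,0]]}}

```text
time_s: 21.73
tool_pos: [0.4904, 0.0884, 0.0279]
orientation: [0.759, 0.651, 0.001, 0.001]
contact_force: [-0.1, -0.6, 0.3]
finger_gap: 0.0348
grasp_force: 0.0
```

{"api": "jog_arm", "payload": {"jaw": [-0.25,-0.25,-0.25,-0.25,-0.25,-0.25,-0.25], "slide": [[0,0,0],[0,0,-2],[0,0,-5],[0,0,-9],[0,0,-13],[0,0,-13],[0,0,-13]], "twist": [[0,0,0],[0,0,0],[0,0,0],[0,0,0],[0,0,0],[0,0,0],[0,0,0]]}}

```text
time_s: 22.32
tool_pos: [0.4918, 0.0888, 0.1603]
orientation: [0.759, 0.651, 0.003, 0.003]
contact_force: [0.5, -0.1, 0.0]
finger_gap: 0.0351
grasp_force: 0.0
```

```bash
python3 pulls.py; python3 - <<'E'
from h import *
w=lambda y:wor(-.098,y); P=(.495,-.3385)
plan((.495,-.17,.15,-55),(*P,.10,-96.5),(*P,.008,-96.5),(*P,.15,-96.5),(.51,-.15,.15,-50),(*w(0),.10,-8.8),(*w(0),.027,-8.8))
E
```

```text
side pull [490.8  88.5] [96.1 24.1] 80.9 z95 0.0465
side brass 0  
top pull [ 504.9 -411.4] [98.2 26.3] 7.4 z95 0.028
top pull [ 495.3 -338.6] [25.2 97.1] 83.4 z95 0.0279
top pull [490.1  77.2] [80.9 24.8] 80.5 z95 0.0454
top brass 414 [ 0.603 -0.358 -0.001] [ 0.69  -0.235  0.019]
at [0.4884 0.0887 0.1561] yaw -8.7 tilt 0.04 t 22.4 gap 0.0357 F [-0.8 -0.5 -0.3]
-> [0.495, -0.17, 0.15, -55.0] slide [-25.47, 4.58, 0.61] twz 46.3 rows 6.5
-> [0.495, -0.3385, 0.1, -96.5] slide [-9.66, 13.8, 5.0] twz 41.5 rows 5.8
-> [0.495, -0.3385, 0.008, -96.5] slide [0.0, 0.0, 9.2] twz -0.0 rows 2.2
-> [0.495, -0.3385, 0.15, -96.5] slide [0.0, 0.0, -14.2] twz -0.0 rows 3.4
-> [0.51, -0.15, 0.15, -50.0] slide [-0.64, -18.9, 0.0] twz -46.5 rows 6.5
-> [0.535, 0.0812, 0.1, -8.8] slide [16.77, -16.1, 5.0] twz -41.2 rows 5.8
-> [0.535, 0.0812, 0.027, -8.8] slide [0.0, 0.0, 7.3] twz -0.0 rows 1.8
```

{"api": "jog_arm", "payload": {"jaw": [-0.25,-0.1,0.06,0.06,0.06,0.06,0.06,0.06], "slide": [[-4,0.7,0],[-8,1.4,0.6],[-12,2.1,0.6],[-16,2.8,0.6],[-20,3.5,0.6],[-25.5,4.6,0.6],[-25.5,4.6,0.6],[-25.5,4.6,0.6]], "twist": [[0,0,6.5],[0,0,13],[0,0,20],[0,0,27],[0,0,34],[0,0,41],[0,0,46.3],[0,0,46.3]]}}

```text
time_s: 23.08
tool_pos: [0.4943, -0.1735, 0.1482]
orientation: [0.955, 0.297, -0.002, -0.001]
contact_force: [0.5, 0.0, -0.4]
finger_gap: 0.05
grasp_force: 0.0
```

{"api": "jog_arm", "payload": {"jaw": [0.06,0.06,0.06,0.06,0.06,0.06,0.06,0.06], "slide": [[-2,3,0],[-4,6,0],[-6,9,1],[-8,12,3],[-9.7,13.8,5],[-9.7,13.8,5],[-9.7,13.8,5],[-9.7,13.8,5]], "twist": [[0,0,7],[0,0,14],[0,0,21],[0,0,28],[0,0,35],[0,0,41.5],[0,0,41.5],[0,0,41.5]]}}

```text
time_s: 23.75
tool_pos: [0.4945, -0.3372, 0.0986]
orientation: [0.998, -0.055, -0.001, -0.002]
contact_force: [0.6, -0.1, 0.7]
finger_gap: 0.0493
grasp_force: 0.0
```

```bash
python3 pulls.py; python3 -c "
from h import *
plan((.495,-.338,.008,-96.5))"
```

```text
side pull [ 478.4 -411.3] [44.5 25.6] 1.8 z95 0.0281
side pull [ 495.1 -336.9] [28.8 96.9] 83.9 z95 0.0282
side pull [490.3  88.6] [97.4 23.5] 81.4 z95 0.0465
side brass 256 [ 0.551 -0.392 -0.002] [ 0.692 -0.182  0.017]
top pull [491.4  84.7] [96.  24.1] 81.0 z95 0.0455
top pull [ 456.7 -334.1] [24.1 18.7] 83.3 z95 0.0276
top brass 412 [ 0.603 -0.358 -0.001] [ 0.69  -0.235  0.018]
at [ 0.4956 -0.3375  0.1003] yaw -96.3 tilt 0.05 t 23.9 gap 0.0499 F [ 0.1  0.1 -0.1]
-> [0.495, -0.338, 0.008, -96.5] slide [-0.05, 0.05, 9.23] twz 0.2 rows 2.2
```

{"api": "jog_arm", "payload": {"jaw": [0.06,0.06,0.06,0.06,-1,-1,-1,-1], "slide": [[0,0,3],[0,0,6],[0,0,9.2],[0,0,9.2],[0,0,9.2],[0,0,9.2],[0,0,9.2],[0,0,9.2]], "twist": [[0,0,0],[0,0,0],[0,0,0],[0,0,0],[0,0,0],[0,0,0],[0,0,0],[0,0,0]]}}

```text
time_s: 24.52
tool_pos: [0.4971, -0.3404, 0.0113]
orientation: [0.998, -0.057, 0.002, 0.002]
contact_force: [0.3, 0.0, 0.6]
finger_gap: 0.0265
grasp_force: 0.5
```

{"api": "jog_arm", "payload": {"jaw": [-1,-1,-1,-1,-1,-1,-1,-1], "slide": [[0,0,0],[0,0,0],[0,0,0],[0,0,-3],[0,0,-7],[0,0,-11],[0,0,-14.2],[0,0,-14.2]], "twist": [[0,0,0],[0,0,0],[0,0,0],[0,0,0],[0,0,0],[0,0,0],[0,0,0],[0,0,0]]}}

```text
time_s: 25.18
tool_pos: [0.4998, -0.3432, 0.1603]
orientation: [0.998, -0.057, 0.007, 0.005]
contact_force: [1.8, -0.8, 1.1]
finger_gap: 0.0258
grasp_force: 30.0
```

{"api": "jog_arm", "payload": {"jaw": [-1,-1,-1,-1,-1,-1,-1,-1], "slide": [[-0.1,-3,0],[-0.2,-6,0],[-0.3,-9,0],[-0.4,-12,0],[-0.5,-15,0],[-0.6,-18.9,0],[-0.6,-18.9,0],[-0.6,-18.9,0]], "twist": [[0,0,-7],[0,0,-14],[0,0,-21],[0,0,-28],[0,0,-35],[0,0,-42],[0,0,-46.5],[0,0,-46.5]]}}

```text
time_s: 25.85
tool_pos: [0.5104, -0.1484, 0.15]
orientation: [0.939, 0.344, -0.0, -0.0]
contact_force: [0.5, 0.0, -0.7]
finger_gap: 0.0257
grasp_force: 30.0
```

{"api": "jog_arm", "payload": {"jaw": [-1,-1,-1,-1,-1,-1,-1,-1], "slide": [[2.8,-2.7,0],[5.6,-5.4,0],[8.4,-8,0],[11.2,-10.8,0],[14,-13.5,1],[16.8,-16.1,2],[16.8,-16.1,5],[16.8,-16.1,5]], "twist": [[0,0,-7],[0,0,-14],[0,0,-21],[0,0,-28],[0,0,-35],[0,0,-41.2],[0,0,-41.2],[0,0,-41.2]]}}

```text
time_s: 26.52
tool_pos: [0.5323, 0.0817, 0.0956]
orientation: [0.759, 0.651, -0.004, -0.003]
contact_force: [-1.6, -0.3, -1.8]
finger_gap: 0.0255
grasp_force: 30.0
```

```bash
python3 pulls.py|grep -v brass; python3 -c "
from h import *
plan((*wor(-.098,0),.027,-8.8))"
```

```text
side pull [491.3  89.7] [93.  24.9] 81.1 z95 0.0465
top pull [ 504.8 -410.7] [98.3 25.1] 7.9 z95 0.0282
top pull [488.4  67.3] [60.9 24.5] 81.0 z95 0.045
at [0.535  0.0798 0.0992] yaw -9.0 tilt 0.22 t 26.6 gap 0.0257 F [ 0.9 -0.3 -0.2]
-> [0.535, 0.0812, 0.027, -8.8] slide [0.14, -0.02, 7.22] twz -0.2 rows 1.7
```

{"api": "jog_arm", "payload": {"jaw": [-1,-1,-1,-1,-1,-0.25,-0.25,-0.25], "slide": [[0,0,3],[0,0,5.5],[0,0,6.8],[0,0,7],[0,0,7.1],[0,0,7.1],[0,0,7.1],[0,0,7.1]], "twist": [[0,0,0],[0,0,0],[0,0,0],[0,0,0],[0,0,0],[0,0,0],[0,0,0],[0,0,0]]}}

```text
time_s: 27.28
tool_pos: [0.5377, 0.0803, 0.0311]
orientation: [0.76, 0.65, 0.001, 0.001]
contact_force: [-0.1, 0.1, 0.1]
finger_gap: 0.0354
grasp_force: 0.0
```

{"api": "jog_arm", "payload": {"jaw": [-0.25,-0.25,-0.25,-0.25,-0.25,-0.25,-0.25], "slide": [[0,0,0],[0,0,-2],[0,0,-5],[0,0,-9],[0,0,-13],[0,0,-13],[0,0,-13]], "twist": [[0,0,0],[0,0,0],[0,0,0],[0,0,0],[0,0,0],[0,0,0],[0,0,0]]}}

```text
time_s: 27.87
tool_pos: [0.5391, 0.0808, 0.1636]
orientation: [0.759, 0.651, 0.003, 0.003]
contact_force: [-0.1, 0.4, -0.1]
finger_gap: 0.0355
grasp_force: 0.0
```

```bash
python3 pulls.py; python3 - <<'E'
from h import *
w=lambda y:wor(-.098,y); P=(.504,-.409)
plan((.51,-.18,.15,-50),(*P,.10,-82.5),(*P,.008,-82.5),(*P,.15,-82.5),(.54,-.20,.15,-40),(*w(-.046),.10,-8.8),(*w(-.046),.027,-8.8))
E
```

```text
side pull [535.7  68.9] [80.5 23.6] 80.5 z95 0.0463
side pull [490.6  88.5] [97.5 24.8] 79.9 z95 0.0465
side brass 2 [ 0.569 -0.219 -0.002] [ 0.573 -0.216  0.003]
top pull [537.   68.2] [84.6 24.7] 81.1 z95 0.0455
top pull [ 504.8 -411.3] [98.1 25.6] 7.0 z95 0.028
top pull [490.   77.1] [81.3 24.9] 80.4 z95 0.0458
top brass 412 [ 0.603 -0.358  0.001] [ 0.691 -0.235  0.019]
at [0.5357 0.0808 0.1591] yaw -8.8 tilt 0.04 t 28.0 gap 0.0354 F [-0.1 -0.1 -0.5]
-> [0.51, -0.18, 0.15, -50.0] slide [-26.16, 1.47, 0.91] twz 41.2 rows 6.3
-> [0.504, -0.409, 0.1, -82.5] slide [-15.18, 17.16, 5.0] twz 32.5 rows 5.6
-> [0.504, -0.409, 0.008, -82.5] slide [0.0, 0.0, 9.2] twz -0.0 rows 2.2
-> [0.504, -0.409, 0.15, -82.5] slide [0.0, 0.0, -14.2] twz -0.0 rows 3.4
-> [0.54, -0.2, 0.15, -40.0] slide [6.3, -20.25, 0.0] twz -42.5 rows 5.9
-> [0.5805, 0.0741, 0.1, -8.8] slide [23.6, -14.52, 5.0] twz -31.2 rows 6.8
-> [0.5805, 0.0741, 0.027, -8.8] slide [0.0, 0.0, 7.3] twz -0.0 rows 1.8
```

{"api": "jog_arm", "payload": {"jaw": [-0.25,-0.1,0.06,0.06,0.06,0.06,0.06,0.06], "slide": [[-4,0.2,0],[-8,0.4,0.5],[-12,0.6,0.9],[-16,0.8,0.9],[-20,1,0.9],[-24,1.3,0.9],[-26.2,1.5,0.9],[-26.2,1.5,0.9]], "twist": [[0,0,6],[0,0,12],[0,0,18],[0,0,24],[0,0,30],[0,0,36],[0,0,41.2],[0,0,41.2]]}}

```text
time_s: 28.63
tool_pos: [0.5089, -0.1843, 0.1481]
orientation: [0.941, 0.338, -0.002, -0.001]
contact_force: [0.2, -0.8, 0.3]
finger_gap: 0.0496
grasp_force: 0.0
```

{"api": "jog_arm", "payload": {"jaw": [0.06,0.06,0.06,0.06,0.06,0.06,0.06,0.06], "slide": [[-2.7,3,0],[-5.4,6,0],[-8,9,1],[-10.8,12,2],[-13.5,15,3],[-15.2,17.1,5],[-15.2,17.1,5],[-15.2,17.1,5]], "twist": [[0,0,7],[0,0,14],[0,0,21],[0,0,28],[0,0,32.5],[0,0,32.5],[0,0,32.5],[0,0,32.5]]}}

```text
time_s: 29.3
tool_pos: [0.5021, -0.4073, 0.0961]
orientation: [0.998, 0.065, -0.002, -0.003]
contact_force: [1.2, 0.7, -0.5]
finger_gap: 0.0504
grasp_force: 0.0
```

```bash
python3 pulls.py|grep -v brass; python3 -c "
from h import *
plan((.504,-.409,.008,-82.5))"
```

```text
side pull [ 503.4 -406.7] [94.2 26.1] 9.2 z95 0.0285
side pull [535.7  67.7] [83.8 23.5] 80.6 z95 0.0465
side pull [490.4  87.9] [96.8 23.6] 80.7 z95 0.0466
top pull [538.1  74.4] [97.4 25.5] 80.5 z95 0.0454
top pull [491.4  84.8] [95.  24.1] 81.0 z95 0.0457
at [ 0.504  -0.4068  0.0992] yaw -82.4 tilt 0.19 t 29.4 gap 0.0499 F [ 0.1 -0.   0.5]
-> [0.504, -0.409, 0.008, -82.5] slide [-0.03, 0.21, 9.12] twz 0.1 rows 2.2
```

{"api": "jog_arm", "payload": {"jaw": [0.06,0.06,0.06,0.06,-1,-1,-1,-1], "slide": [[0,0.2,3],[0,0.2,6],[0,0.2,9.2],[0,0.2,9.2],[0,0.2,9.2],[0,0.2,9.2],[0,0.2,9.2],[0,0.2,9.2]], "twist": [[0,0,0],[0,0,0],[0,0,0],[0,0,0],[0,0,0],[0,0,0],[0,0,0],[0,0,0]]}}

```text
time_s: 30.07
tool_pos: [0.5062, -0.4125, 0.0117]
orientation: [0.998, 0.065, 0.002, 0.002]
contact_force: [0.7, 3.4, 1.0]
finger_gap: 0.0263
grasp_force: 0.3
```

{"api": "jog_arm", "payload": {"jaw": [-1,-1,-1,-1,-1,-1,-1,-1], "slide": [[0,0,0],[0,0,0],[0,0,0],[0,0,-3],[0,0,-7],[0,0,-11],[0,0,-14.2],[0,0,-14.2]], "twist": [[0,0,0],[0,0,0],[0,0,0],[0,0,0],[0,0,0],[0,0,0],[0,0,0],[0,0,0]]}}

```text
time_s: 30.73
tool_pos: [0.5085, -0.4157, 0.1609]
orientation: [0.998, 0.065, 0.006, 0.007]
contact_force: [1.6, -1.3, -0.3]
finger_gap: 0.0257
grasp_force: 30.0
```

{"api": "jog_arm", "payload": {"jaw": [-1,-1,-1,-1,-1,-1,-1,-1], "slide": [[1,-3.3,0],[2,-6.6,0],[3,-10,0],[4,-13.3,0],[5,-16.6,0],[6.3,-20.2,0],[6.3,-20.2,0],[6.3,-20.2,0]], "twist": [[0,0,-7],[0,0,-14],[0,0,-21],[0,0,-28],[0,0,-35],[0,0,-42.5],[0,0,-42.5],[0,0,-42.5]]}}

```text
time_s: 31.4
tool_pos: [0.5404, -0.2006, 0.15]
orientation: [0.906, 0.424, -0.0, -0.0]
contact_force: [-0.2, -0.5, -1.7]
finger_gap: 0.0259
grasp_force: 30.0
```

{"api": "jog_arm", "payload": {"jaw": [-1,-1,-1,-1,-1,-1,-1,-1], "slide": [[3.4,-2.1,0],[6.8,-4.2,0],[10.2,-6.3,0],[13.6,-8.4,0],[17,-10.5,1],[20.4,-12.6,2],[23.6,-14.5,4],[23.6,-14.5,5]], "twist": [[0,0,-6],[0,0,-12],[0,0,-18],[0,0,-24],[0,0,-31.2],[0,0,-31.2],[0,0,-31.2],[0,0,-31.2]]}}

```text
time_s: 32.07
tool_pos: [0.5813, 0.0759, 0.0988]
orientation: [0.758, 0.652, 0.001, -0.001]
contact_force: [-0.8, -0.1, -1.7]
finger_gap: 0.0261
grasp_force: 30.0
```

```bash
python3 pulls.py|grep -v brass; python3 held.py; python3 -c "
from h import *
plan((*wor(-.098,-.046),.027,-8.8))"
```

```text
side pull [535.2  67.2] [84.2 24.5] 81.8 z95 0.0464
side pull [490.7  87.6] [97.7 24.4] 81.0 z95 0.0463
top pull [535.5  58.1] [63.1 24.7] 80.5 z95 0.0459
top pull [490.3  79.1] [84.8 24.5] 81.9 z95 0.0456
side 320 held tool mm [3.5 0.7] [91.  25.9] 0.5 z [-17.5   6.4]
top 190 held tool mm [-24.2   2.3] [59.8 24.1] 1.8 z [-18.9 -10.4]
at [0.5815 0.0695 0.1001] yaw -9.0 tilt 0.07 t 32.3 gap 0.0258 F [ 0.9 -0.3 -1.7]
-> [0.5805, 0.0741, 0.027, -8.8] slide [0.44, -0.17, 7.31] twz -0.2 rows 1.8
```

{"api": "jog_arm", "payload": {"jaw": [-1,-1,-1,-1,-1,-0.34,-0.34,-0.34], "slide": [[0.4,0.1,3],[0.4,0.1,5.5],[0.4,0.1,6.8],[0.4,0.1,7.1],[0.4,0.1,7.2],[0.4,0.1,7.2],[0.4,0.1,7.2],[0.4,0.1,7.2]], "twist": [[0,0,0],[0,0,0],[0,0,0],[0,0,0],[0,0,0],[0,0,0],[0,0,0],[0,0,0]]}}

```text
time_s: 32.93
tool_pos: [0.5842, 0.0744, 0.0296]
orientation: [0.76, 0.65, 0.001, 0.001]
contact_force: [-0.0, 0.1, 0.5]
finger_gap: 0.031
grasp_force: 0.0
```

{"api": "jog_arm", "payload": {"jaw": [-0.34,-0.34,-0.34,-0.34,-0.34,-0.34,-0.34], "slide": [[0,0,0],[0,0,-2],[0,0,-5],[0,0,-9],[0,0,-13],[0,0,-17],[0,0,-17]], "twist": [[0,0,0],[0,0,0],[0,0,0],[0,0,0],[0,0,0],[0,0,0],[0,0,0]]}}

```text
time_s: 33.52
tool_pos: [0.5893, 0.0752, 0.2094]
orientation: [0.759, 0.651, 0.007, 0.006]
contact_force: [0.6, -0.8, 1.7]
finger_gap: 0.0309
grasp_force: 0.0
```

```bash
python3 pulls.py; python3 - <<'E'
from h import *
H=(.550,.1775)
plan((.54,.06,.30,35),(*H,.28,81.2),(*H,.197,81.2))
E
```

```text
side pull [581.2  59.2] [86.7 24.1] 81.2 z95 0.0467
side pull [535.5  66.5] [87.  23.8] 80.5 z95 0.0464
side pull [490.8  87.6] [96.2 24.4] 80.8 z95 0.0465
side brass 230 [ 0.601 -0.35  -0.001] [ 0.687 -0.201  0.018]
top pull [583.8  68.6] [96.6 25.5] 80.8 z95 0.0456
top pull [538.2  74.4] [97.5 24.9] 80.7 z95 0.0454
top pull [491.3  84.8] [96.6 24.9] 80.5 z95 0.0453
top brass 414 [ 0.603 -0.358  0.001] [ 0.69  -0.235  0.02 ]
at [0.585  0.0751 0.2017] yaw -8.8 tilt 0.38 t 33.6 gap 0.0307 F [-0.5 -0.5 -0.8]
-> [0.54, 0.06, 0.3, 35.0] slide [-2.18, -4.21, -9.83] twz -43.8 rows 6.1
-> [0.55, 0.1775, 0.28, 81.2] slide [9.05, 7.56, 2.0] twz -46.2 rows 6.5
-> [0.55, 0.1775, 0.197, 81.2] slide [0.0, 0.0, 8.3] twz -0.0 rows 2.0
```

All three pulls lie flat in the tray. Now the sash handle.

{"api": "jog_arm", "payload": {"jaw": [0,0,0,0,0,0,0,0], "slide": [[0,0,-3],[-0.5,-1,-6],[-1,-2,-9.8],[-1.5,-3,-9.8],[-2.2,-4.2,-9.8],[-2.2,-4.2,-9.8],[-2.2,-4.2,-9.8],[-2.2,-4.2,-9.8]], "twist": [[0,0,-7],[0,0,-14],[0,0,-21],[0,0,-28],[0,0,-35],[0,0,-42],[0,0,-43.8],[0,0,-43.8]]}}

```text
time_s: 34.28
tool_pos: [0.5368, 0.0597, 0.2941]
orientation: [0.462, 0.887, -0.001, -0.002]
contact_force: [0.2, -0.8, -0.3]
finger_gap: 0.047
grasp_force: 0.0
```

{"api": "jog_arm", "payload": {"jaw": [0,0,0,0,0,0,0,0], "slide": [[1.5,1.2,0],[3,2.4,0],[4.5,3.6,0],[6,5,0],[7.5,6.3,1],[9,7.6,2],[9,7.6,2],[9,7.6,2]], "twist": [[0,0,-7],[0,0,-14],[0,0,-21],[0,0,-28],[0,0,-35],[0,0,-42],[0,0,-46.2],[0,0,-46.2]]}}

```text
time_s: 34.95
tool_pos: [0.5474, 0.178, 0.2733]
orientation: [0.076, 0.997, -0.001, -0.003]
contact_force: [-0.5, -0.6, 0.6]
finger_gap: 0.0467
grasp_force: 0.0
```

```bash
python3 - <<'E'
from h import *
plan((.550,.1775,.197,81.2))
p,d,c=cap("side"); W=cloud(d,c); m=(p.max(-1)<90)&(W[...,2]>.203)&(W[...,2]<.235)&(abs(cab(W)[...,0])<.03)&(abs(cab(W)[...,1])<.1)
r=cv2.minAreaRect((W[m][:,:2]*1000).astype(np.float32)); print(m.sum(),r)
E
```

```text
at [0.5474 0.178  0.2733] yaw 81.3 tilt 0.32 t 35.0 gap 0.0467 F [-0.5 -0.6  0.6]
-> [0.55, 0.1775, 0.197, 81.2] slide [-0.26, -0.01, 7.63] twz 0.1 rows 1.8
309 ((525.9735717773438, 183.4303436279297), (14.168734550476074, 74.84452819824219), 80.324951171875)
```

{"api": "jog_arm", "payload": {"jaw": [0,0,0,0,-1,-1,-1,-1], "slide": [[0,0,3],[0,0,6],[0,0,7.6],[0,0,7.6],[0,0,7.6],[0,0,7.6],[0,0,7.6],[0,0,7.6]], "twist": [[0,0,0],[0,0,0],[0,0,0],[0,0,0],[0,0,0],[0,0,0],[0,0,0],[0,0,0]], "newtons": 45}}

```text
time_s: 35.67
tool_pos: [0.5502, 0.1771, 0.2025]
orientation: [0.077, 0.997, 0.0, 0.002]
contact_force: [-0.2, -1.4, 0.3]
finger_gap: 0.0239
grasp_force: 0.0
```

{"api": "jog_arm", "payload": {"jaw": [-1,-1,-1,-1,-1,-1,-1,-1], "slide": [[0,0,0],[0,0,0],[0,0,0],[0,0,0],[0,0,-0.5],[0,0,-1],[0,0,-1.5],[0,0,-2]], "twist": [[0,0,0],[0,0,0],[0,0,0],[0,0,0],[0,0,0],[0,0,0],[0,0,0],[0,0,0]]}}

```text
time_s: 36.33
tool_pos: [0.5497, 0.1778, 0.2182]
orientation: [0.077, 0.997, 0.001, 0.0]
contact_force: [7.6, 3.9, -8.5]
finger_gap: 0.0137
grasp_force: 45.0
```

{"api": "jog_arm", "payload": {"jaw": [-1,-1,-1,-1,-1,-1,-1,-1], "slide": [[0,0,-1.5],[0,0,-3],[0,0,-4.5],[0,0,-6],[0,0,-7.5],[0,0,-9],[0,0,-9.8],[0,0,-10]], "twist": [[0,0,0],[0,0,0],[0,0,0],[0,0,0],[0,0,0],[0,0,0],[0,0,0],[0,0,0]]}}

```text
time_s: 37.0
tool_pos: [0.5497, 0.1778, 0.3193]
orientation: [0.077, 0.997, 0.001, 0.0]
contact_force: [4.4, 3.6, -9.4]
finger_gap: 0.0135
grasp_force: 45.0
```

{"api": "jog_arm", "payload": {"jaw": [-1,-1,-1,-1], "slide": [[0,0,-0.2],[0,0,-0.3],[0,0,-0.4],[0,0,-0.4]], "twist": [[0,0,0],[0,0,0],[0,0,0],[0,0,0]]}}

```text
time_s: 37.33
tool_pos: [0.5496, 0.1778, 0.3215]
orientation: [0.077, 0.997, 0.001, -0.0]
contact_force: [6.4, 4.6, -8.1]
finger_gap: 0.0136
grasp_force: 45.0
```

{"api": "jog_arm", "payload": {"jaw": [-1,-1,-1,-1,-1], "slide": [[0,0,-0.2],[0,0,-0.3],[0,0,-0.4],[0,0,-0.4],[0,0,-0.4]], "twist": [[0,0,0],[0,0,0],[0,0,0],[0,0,0],[0,0,0]]}}

```text
time_s: 37.75
tool_pos: [0.5496, 0.1778, 0.3219]
orientation: [0.077, 0.997, 0.0, -0.002]
contact_force: [10.0, 4.8, -18.2]
finger_gap: 0.0133
grasp_force: 45.0
```

```bash
cat > hz.py <<'E'
from h import *
for n in("side","top"):
    p,d,c=cap(n); W=cloud(d,c); Q=cab(W)
    m=(p.max(-1)<90)&(W[...,2]>.20)&(W[...,2]<.36)&(abs(Q[...,0])<.02)&(abs(Q[...,1])<.062)&(abs(Q[...,1])>.03)
    if m.sum()>8: print(n,m.sum(),"bar top z",np.percentile(W[m][:,2],[5,50,75,90]).round(4))
    o=(p[...,0]>180)&(p[...,1]<140)&(p[...,2]<60)&(abs(Q[...,0])<.03)&(abs(Q[...,1])<.12)
    if o.sum()>8: print(n,"orange z",np.percentile(W[o][:,2],[2,50,98]).round(4))
plan()
E
python3 hz.py
```

```text
side 356 bar top z [0.298  0.3381 0.3422 0.3432]
side orange z [0.1807 0.1827 0.1854]
top 335 bar top z [0.2966 0.3379 0.3408 0.3419]
top orange z [0.1637 0.2082 0.266 ]
at [0.5496 0.1778 0.3219] yaw 81.2 tilt 0.2 t 37.9 gap 0.0135 F [ 10.2   5.  -17.3]
```

{"api": "jog_arm", "payload": {"jaw": [-1,-1,0.1,0.1,0.1,0.1,0.1,0.1], "slide": [[0,0,0.3],[0,0,0.3],[0,0,0.3],[0,0,0.3],[0,0,0.3],[0,0,0.3],[0,0,-1.5],[0,0,-5]], "twist": [[0,0,0],[0,0,0],[0,0,0],[0,0,0],[0,0,0],[0,0,0],[0,0,0],[0,0,0]]}}

```text
time_s: 38.52
tool_pos: [0.5463, 0.1764, 0.3739]
orientation: [0.077, 0.997, -0.001, -0.005]
contact_force: [-0.2, -0.5, -0.2]
finger_gap: 0.0497
grasp_force: 0.0
```

```bash
python3 - <<'E'
from h import *
plan((*wor(-.18,0),.37,35),(*wor(-.282,0),.15,-8.8),(*wor(-.282,0),.045,-8.8))
p,d,c=cap("top"); W=cloud(d,c);Q=cab(W); m=(p.max(-1)<60)&(W[...,2]>.06)&(W[...,2]<.08)&(abs(Q[...,1])<.04)&(Q[...,0]<-.05)
print("plate cab",np.percentile(Q[m],[2,98],axis=0).round(3))
E
python3 hz.py
```

```text
at [0.5463 0.1764 0.3739] yaw 81.1 tilt 0.62 t 38.5 gap 0.0497 F [-0.2 -0.5 -0.2]
-> [0.5225, 0.0001, 0.37, 35.0] slide [-0.36, -17.78, 0.39] twz 46.1 rows 6.4
-> [0.5069, -0.1007, 0.15, -8.8] slide [-7.36, -7.06, 22.0] twz 43.8 rows 6.1
-> [0.5069, -0.1007, 0.045, -8.8] slide [0.0, 0.0, 10.5] twz -0.0 rows 2.5
plate cab [[-0.257 -0.026]
 [-0.245  0.027]]
side 358 bar top z [0.2959 0.337  0.3423 0.3433]
side orange z [0.1807 0.1831 0.1849]
top 251 bar top z [0.2918 0.3344 0.3403 0.3418]
top orange z [0.1644 0.2198 0.2662]
at [0.5504 0.1771 0.3827] yaw 81.1 tilt 0.46 t 38.7 gap 0.0517 F [-0.1  0.8 -0.2]
```

{"api": "jog_arm", "payload": {"jaw": [-1,-1,-1,-1,-1,-1,-1,-1], "slide": [[0,-3,0],[0,-6,0],[0,-9,0],[0,-12,0],[-0.2,-15,0],[-0.4,-17.8,1],[-0.4,-17.8,1],[-0.4,-17.8,1]], "twist": [[0,0,7],[0,0,14],[0,0,21],[0,0,28],[0,0,35],[0,0,42],[0,0,46.1],[0,0,46.1]]}}

```text
time_s: 39.33
tool_pos: [0.5244, -0.001, 0.3668]
orientation: [0.463, 0.886, -0.001, -0.001]
contact_force: [0.7, -0.6, -0.5]
finger_gap: 0.0023
grasp_force: 0.0
```

{"api": "jog_arm", "payload": {"jaw": [-1,-1,-1,-1,-1,-1,-1,-1], "slide": [[-2,-2,3],[-4,-4,6],[-6,-6,9],[-7.4,-7.1,12],[-7.4,-7.1,16],[-7.4,-7.1,20],[-7.4,-7.1,22],[-7.4,-7.1,22]], "twist": [[0,0,7],[0,0,14],[0,0,21],[0,0,28],[0,0,35],[0,0,42],[0,0,43.8],[0,0,43.8]]}}

```text
time_s: 40.0
tool_pos: [0.5049, -0.0985, 0.1421]
orientation: [0.758, 0.652, -0.003, -0.006]
contact_force: [-0.2, 0.8, 0.5]
finger_gap: 0.0004
grasp_force: 0.0
```

```bash
python3 - <<'E'
from h import *
plan((*wor(-.284,0),.045,-8.8),(*wor(-.270,0),.045,-8.8),(*wor(-.09,0),.045,-8.8))
E
```

```text
at [ 0.5049 -0.0985  0.1421] yaw -8.6 tilt 0.74 t 40.0 gap 0.0004 F [-0.2  0.8  0.5]
-> [0.5066, -0.1027, 0.045, -8.8] slide [-0.39, 0.22, 9.71] twz 0.2 rows 2.3
-> [0.5087, -0.0888, 0.045, -8.8] slide [1.4, -0.0, 0.0] twz -0.0 rows 0.3
-> [0.5362, 0.0891, 0.045, -8.8] slide [18.0, 0.0, 0.0] twz -0.0 rows 4.3
```

{"api": "jog_arm", "payload": {"jaw": [-1,-1,-1,-1,-1,-1], "slide": [[-0.4,0.2,3],[-0.4,0.2,6],[-0.4,0.2,9.7],[-0.4,0.2,9.7],[0.3,0.2,9.7],[1,0.2,9.7]], "twist": [[0,0,0],[0,0,0],[0,0,0],[0,0,0],[0,0,0],[0,0,0]]}}

```text
time_s: 40.5
tool_pos: [0.5155, -0.0912, 0.054]
orientation: [0.759, 0.651, 0.001, 0.002]
contact_force: [-0.4, -0.5, 1.0]
finger_gap: 0.0007
grasp_force: 0.0
```

{"api": "jog_arm", "payload": {"jaw": [-1,-1,-1,-1,-1,-1,-1,-1], "slide": [[0.8,0,0],[1.6,0,0],[2.4,0,0],[3.2,0,0],[4,0,0],[4.8,0,0],[5.6,0,0],[6.4,0,0]], "twist": [[0,0,0],[0,0,0],[0,0,0],[0,0,0],[0,0,0],[0,0,0],[0,0,0],[0,0,0]]}}

```text
time_s: 41.17
tool_pos: [0.5233, -0.0272, 0.0515]
orientation: [0.759, 0.651, 0.0, 0.0]
contact_force: [1.2, -2.1, 2.0]
finger_gap: 0.0007
grasp_force: 1.4
```

```bash
python3 - <<'E'
from h import *
plan((*wor(-.09,0),.045,-8.8))
print(cab(sensors.state()["tool_pos"]))
E
python3 pulls.py | grep -v brass
```

```text
at [ 0.5233 -0.0272  0.0515] yaw -8.7 tilt 0.01 t 41.2 gap 0.0007 F [ 1.2 -2.1  2. ]
-> [0.5362, 0.0891, 0.045, -8.8] slide [11.69, -0.48, 0.65] twz 0.1 rows 2.8
[-0.20687521 -0.00497695]
top pull [595.2 141. ] [20.7 24.6] 81.0 z95 0.0455
```

{"api": "jog_arm", "payload": {"jaw": [-1,-1,-1,-1,-1,-1,-1,-1], "slide": [[0.9,0,0],[1.9,0,0],[3,0,0],[4.1,0,0],[5.2,0,0],[6.3,0,0],[7.4,0,0],[8.4,0,0]], "twist": [[0,0,0],[0,0,0],[0,0,0],[0,0,0],[0,0,0],[0,0,0],[0,0,0],[0,0,0]]}}

```text
time_s: 41.93
tool_pos: [0.5353, 0.0565, 0.051]
orientation: [0.759, 0.651, -0.0, -0.001]
contact_force: [-2.0, -2.7, -2.4]
finger_gap: 0.0006
grasp_force: 1.5
```

{"api": "jog_arm", "payload": {"jaw": [-1,-1,-1,-1,-1,-1,-1,-1], "slide": [[0.7,0,0],[1.3,0,0],[1.8,0,0],[2.2,0,0],[2.5,0,0],[2.8,0,0],[3,0,0],[3,0,0]], "twist": [[0,0,0],[0,0,0],[0,0,0],[0,0,0],[0,0,0],[0,0,0],[0,0,0],[0,0,0]]}}

```text
time_s: 42.6
tool_pos: [0.5387, 0.0771, 0.0512]
orientation: [0.762, 0.647, -0.005, 0.002]
contact_force: [-10.3, -28.5, 3.4]
finger_gap: 0.0004
grasp_force: 0.6
```

```bash
cat > pl.py <<'E'
from h import *
plan(); print("tcp cab",cab(sensors.state()["tool_pos"]).round(4))
for n in("side","top"):
    p,d,c=cap(n); W=cloud(d,c);Q=cab(W); m=(p.max(-1)<70)&(W[...,2]>.06)&(W[...,2]<.08)&(abs(Q[...,1])<.04)&(Q[...,0]<-.05)&(Q[...,0]>-.28)
    if m.sum()>5: print(n,"plate cab",m.sum(),np.percentile(Q[m],[2,98],axis=0).round(3).tolist())
E
python3 pl.py
```

```text
at [0.5387 0.0771 0.0512] yaw -9.3 tilt 0.62 t 42.6 gap 0.0004 F [-10.3 -28.5   3.4]
tcp cab [-0.1014 -0.0042]
```

{"api": "jog_arm", "payload": {"jaw": [-1,-1,-1,-1,-1,-1,-1,-1], "slide": [[-1,0,0],[-3,0,0],[-6,0,0],[-9,0,0],[-12,0,-3],[-14,0,-6],[-16,0,-10],[-16,0,-10]], "twist": [[0,0,0],[0,0,0],[0,0,0],[0,0,0],[0,0,0],[0,0,0],[0,0,0],[0,0,0]]}}

```text
time_s: 43.37
tool_pos: [0.5222, -0.0777, 0.1599]
orientation: [0.76, 0.65, 0.005, 0.007]
contact_force: [0.3, 0.1, 1.6]
finger_gap: 0.0006
grasp_force: 0.0
```

```bash
python3 pl.py; python3 - <<'E'
from h import *
p,d,c=cap("side"); a_=cv2.resize(p[215:335,170:330],(800,600),interpolation=cv2.INTER_CUBIC); cv2.imwrite("pics/home.png",a_[...,::-1])
E
```

```text
at [ 0.5222 -0.0777  0.1599] yaw -9.0 tilt 0.98 t 43.4 gap 0.0006 F [0.3 0.1 1.6]
tcp cab [-0.2569 -0.0117]
```

View pics/home.png

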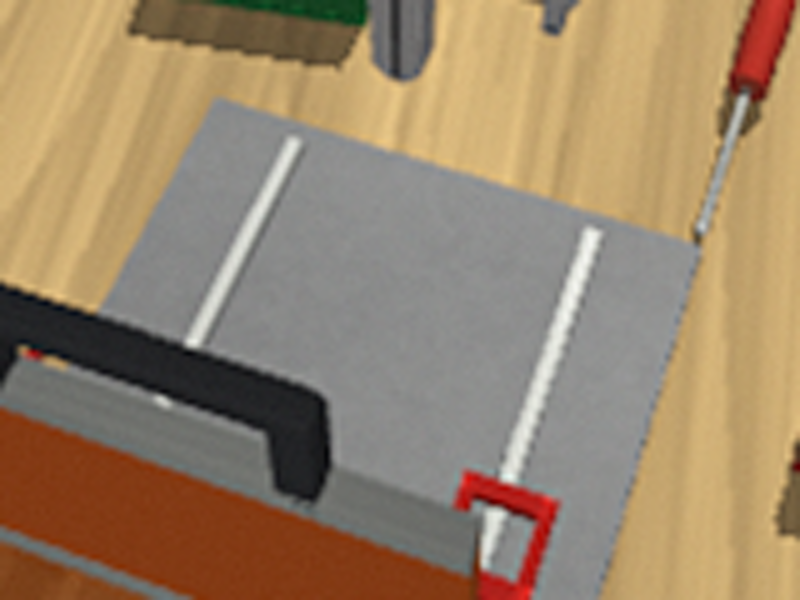

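The crop shows the sash up with the handle bar hiding the carrier plate from the side camera. I'll move the arm clear and measure from the top.

{"api": "jog_arm", "payload": {"jaw": [-1,-1,-1,-1,-1,-1], "slide": [[-4,0,-3],[-8,0,-6],[-12,0,-6],[-16,0,-6],[-20,0,-6],[-20,0,-6]], "twist": [[0,0,0],[0,0,0],[0,0,0],[0,0,0],[0,0,0],[0,0,0]]}}

```text
time_s: 44.02
tool_pos: [0.4846, -0.2751, 0.2098]
orientation: [0.76, 0.65, -0.001, -0.0]
contact_force: [0.8, 0.0, -0.1]
finger_gap: 0.0003
grasp_force: 0.0
```

```bash
python3 pl.py; python3 - <<'E'
from h import *
p,d,c=cap("top"); W=cloud(d,c); Q=cab(W); np.savez("top5.npz",p=p,d=d)
m=(abs(Q[...,1])<.02)
for b in np.arange(-.15,.0,.006):
    k=m&(Q[...,0]>=b)&(Q[...,0]<b+.006); 
    if k.any(): print(f"{b:.3f}:{np.percentile(W[k][:,2],80)*1000:.0f}",p[k].mean(0).round().astype(int).tolist())
E
```

```text
at [ 0.4846 -0.2751  0.2098] yaw -8.9 tilt 0.11 t 44.0 gap 0.0003 F [ 0.8  0.  -0.1]
tcp cab [-0.4578 -0.0047]
top plate cab 127 [[-0.092, -0.028], [-0.08, 0.028]]
-0.150:11 [138, 137, 136]
-0.144:11 [124, 123, 122]
-0.138:11 [103, 103, 102]
-0.132:11 [118, 117, 116]
-0.126:11 [139, 138, 137]
-0.120:10 [139, 138, 136]
-0.114:11 [109, 108, 107]
-0.108:11 [101, 101, 100]
-0.102:11 [101, 100, 100]
-0.096:60 [43, 42, 43]
-0.090:73 [35, 34, 36]
-0.084:72 [57, 57, 57]
-0.078:68 [107, 106, 104]
-0.066:19 [133, 133, 129]
-0.060:18 [133, 133, 129]
-0.054:18 [133, 133, 129]
-0.048:18 [131, 131, 127]
-0.042:18 [134, 134, 130]
-0.036:18 [131, 131, 127]
-0.030:18 [131, 131, 127]
-0.024:18 [146, 146, 142]
-0.018:18 [156, 156, 151]
-0.012:332 [133, 129, 124]
-0.006:290 [126, 90, 61]
```

The plate stands about 10 mm short of home: -0.085 against -0.075 expected. The gripper body's end most likely met the sash's raised eye plate. I'll push again with the tool pitched 20° so the body stays back.

```bash
python3 hz.py; python3 - <<'E'
from h import *
plan((*wor(-.16,0),.18,-8.8),(*wor(-.16,0),.05,-8.8))
z=np.load("top5.npz"); p=z["p"].astype(int); W=cloud(z["d"],imaging.camera_params("top")); Q=cab(W)
m=(p[...,0]>130)&(p[...,1]<60)&(p[...,2]<70)&(abs(Q[...,0])<.1)&(W[...,2]>.12)
for s in(1,-1):
    k=m&(s*Q[...,1]>.05); print("eye",k.sum(),np.percentile(np.c_[Q[k],W[k][:,2]],[3,97],axis=0).round(3).tolist() if k.any() else "")
E
```

```text
side 730 bar top z [0.2937 0.337  0.3416 0.3424]
top 282 bar top z [0.2887 0.3294 0.3389 0.3409]
top orange z [0.178  0.2464 0.2673]
at [ 0.4857 -0.2687  0.21  ] yaw -8.6 tilt 0.18 t 44.3 gap 0.0005 F [ 0.4 -0.2  0.3]
at [ 0.4857 -0.2687  0.21  ] yaw -8.6 tilt 0.18 t 44.3 gap 0.0005 F [ 0.4 -0.2  0.3]
-> [0.5255, 0.0199, 0.18, -8.8] slide [29.13, -0.39, 3.0] twz 0.2 rows 7.0
-> [0.5255, 0.0199, 0.05, -8.8] slide [0.0, 0.0, 13.0] twz -0.0 rows 3.1
eye 84 [[-0.068, 0.087, 0.176], [-0.034, 0.122, 0.183]]
eye 129 [[-0.068, -0.122, 0.176], [-0.021, -0.088, 0.183]]
```

Confirmed: the eye plates reach x = -0.068 and |y| = 0.087 at z = 0.18, right where the body was.

{"api": "jog_arm", "payload": {"jaw": [-1,-1,-1,-1,-1,-1,-1,-1], "slide": [[4,0,0],[8,0,0],[12,0,0],[16,0,0],[20,0,0],[24,0,1],[28,-0.2,2],[29.1,-0.3,3]], "twist": [[0,3,0],[0,6,0],[0,9,0],[0,12,0],[0,15,0],[0,18,0],[0,20,0],[0,20,0]]}}

```text
time_s: 44.93
tool_pos: [0.5254, 0.0233, 0.1805]
orientation: [0.745, 0.643, 0.132, -0.116]
contact_force: [-0.0, -0.4, 1.2]
finger_gap: 0.0004
grasp_force: 0.0
```

```bash
cat > tp.py <<'E'
from h import *
import sys
s=sensors.state(); t=np.array(s["tool_pos"]); Rm=R.from_quat(s["orientation"]).as_matrix()
print("tcp",t.round(4),"cab",cab(t).round(4),"z-axis cab",(Rm[:2,2]@XH).round(3),Rm[2,2].round(3),"F",np.round(s["contact_force"],1))
for a_ in sys.argv[1:]:
    x,y,zz=map(float,a_.split(",")); w=np.r_[wor(x,y),zz]; print(a_,"slide",((w-t)@Rm*100).round(2)); t=w
E
python3 tp.py -- 2>/dev/null; python3 - <<'E'
import subprocess
print(subprocess.run(["python3","tp.py","-.16,0,.05","-.115,0,.05","-.084,0,.05"],capture_output=True,text=True).stdout)
E
```

```text
tcp [0.5254 0.0233 0.1805] cab [-0.1566  0.0006] z-axis cab 0.346 -0.938 F [-0.  -0.4  1.2]
tcp [0.5254 0.0233 0.1805] cab [-0.1566  0.0006] z-axis cab 0.346 -0.938 F [-0.  -0.4  1.2]
-.16,0,.05 slide [-4.83  0.09 12.13]
-.115,0,.05 slide [4.22 0.03 1.56]
-.084,0,.05 slide [2.91 0.02 1.07]
```

{"api": "jog_arm", "payload": {"jaw": [-1,-1,-1,-1,-1,-1,-1,-1], "slide": [[-1.4,0,3.5],[-2.8,0,7],[-4.2,0,10.5],[-4.8,0,12.1],[-3.6,0,12.5],[-2,0,13.1],[-0.6,0,13.7],[-0.6,0,13.7]], "twist": [[0,0,0],[0,0,0],[0,0,0],[0,0,0],[0,0,0],[0,0,0],[0,0,0],[0,0,0]]}}

```text
time_s: 45.6
tool_pos: [0.5334, 0.0619, 0.052]
orientation: [0.746, 0.643, 0.132, -0.114]
contact_force: [-0.0, 0.3, -0.0]
finger_gap: 0.0005
grasp_force: 0.0
```

{"api": "jog_arm", "payload": {"jaw": [-1,-1,-1,-1,-1,-1,-1,-1], "slide": [[0.5,0,0.2],[1,0,0.4],[1.4,0,0.5],[1.8,0,0.65],[2.1,0,0.8],[2.4,0,0.9],[2.7,0,1],[2.7,0,1]], "twist": [[0,0,0],[0,0,0],[0,0,0],[0,0,0],[0,0,0],[0,0,0],[0,0,0],[0,0,0]]}}

```text
time_s: 46.27
tool_pos: [0.5379, 0.0863, 0.0506]
orientation: [0.747, 0.641, 0.132, -0.113]
contact_force: [0.3, -0.8, -0.4]
finger_gap: 0.0005
grasp_force: 0.4
```

```bash
python3 tp.py
```

```text
tcp [0.5379 0.0863 0.0506] cab [-0.0925 -0.0021] z-axis cab 0.342 -0.94 F [ 0.3 -0.8 -0.4]
```

{"api": "jog_arm", "payload": {"jaw": [-1,-1,-1,-1,-1,-1,-1,-1], "slide": [[0.2,0,0.07],[0.3,0,0.1],[0.4,0,0.15],[0.5,0,0.18],[0.6,0,0.22],[0.7,0,0.25],[0.7,0,0.25],[0.7,0,0.25]], "twist": [[0,0,0],[0,0,0],[0,0,0],[0,0,0],[0,0,0],[0,0,0],[0,0,0],[0,0,0]]}}

```text
time_s: 46.93
tool_pos: [0.5385, 0.0888, 0.0505]
orientation: [0.747, 0.642, 0.129, -0.11]
contact_force: [-6.0, -16.2, 8.1]
finger_gap: 0.0006
grasp_force: 8.5
```

```bash
python3 tp.py
```

```text
tcp [0.5385 0.0888 0.0505] cab [-0.0899 -0.0023] z-axis cab 0.334 -0.943 F [ -6.  -16.2   8.1]
```

The carrier stopped firmly at the expected home position (TCP at -0.090). I'll back off and go to the handle.

{"api": "jog_arm", "payload": {"jaw": [-1,-1,-1,-1,-1,-1,-1,-1], "slide": [[-1.5,0,-0.5],[-4,0,-1.5],[-8,0,-3],[-11,0,-4],[-13,0,-7],[-13,0,-11],[-13,0,-15],[-13,0,-15]], "twist": [[0,0,0],[0,0,0],[0,0,0],[0,-3,0],[0,-8,0],[0,-14,0],[0,-20,0],[0,-20,0]]}}

```text
time_s: 47.6
tool_pos: [0.5182, -0.0788, 0.1555]
orientation: [0.759, 0.652, 0.003, 0.007]
contact_force: [1.3, 0.3, 0.6]
finger_gap: 0.0005
grasp_force: 0.0
```

```bash
python3 tp.py; python3 pl.py; python3 - <<'E'
from h import *
H=(.550,.1778)
plan((*wor(-.2,0),.39,35),(*H,.39,81.2),(*H,.32,81.2))
E
```

```text
tcp [ 0.5182 -0.0788  0.1555] cab [-0.2587 -0.0078] z-axis cab -0.004 -1.0 F [1.3 0.3 0.6]
at [ 0.5182 -0.0788  0.1555] yaw -8.7 tilt 0.93 t 47.6 gap 0.0005 F [1.3 0.3 0.6]
tcp cab [-0.2587 -0.0078]
top plate cab 39 [[-0.08, -0.029], [-0.071, 0.006]]
at [ 0.5139 -0.0772  0.1491] yaw -8.7 tilt 0.25 t 47.7 gap 0.0006 F [-1.5  0.1 -0.8]
-> [0.5194, -0.0196, 0.39, 35.0] slide [5.77, -0.32, -24.09] twz -43.7 rows 6.1
-> [0.55, 0.1778, 0.39, 81.2] slide [14.42, 13.83, 0.0] twz -46.2 rows 6.5
-> [0.55, 0.1778, 0.32, 81.2] slide [0.0, 0.0, 7.0] twz -0.0 rows 1.7
```

Plate centre now reads about -0.075, so the carrier is home. Next, close the sash.

{"api": "jog_arm", "payload": {"jaw": [-1,-1,-1,0,0,0,0,0], "slide": [[0,0,-4],[0,0,-8],[0,0,-12],[0,0,-16],[1,0,-20],[3,-0.2,-24],[5.8,-0.3,-24.2],[5.8,-0.3,-24.2]], "twist": [[0,0,-7],[0,0,-14],[0,0,-21],[0,0,-28],[0,0,-35],[0,0,-42],[0,0,-43.7],[0,0,-43.7]]}}

```text
time_s: 48.37
tool_pos: [0.5193, -0.0166, 0.3909]
orientation: [0.46, 0.888, 0.002, 0.001]
contact_force: [0.3, -0.2, -1.4]
finger_gap: 0.0299
grasp_force: 0.0
```

{"api": "jog_arm", "payload": {"jaw": [0,0,0,0,0,0,0,0], "slide": [[2,2,0],[4,4,0],[7,6.5,0],[9.5,9,0],[12,11.5,0],[14.4,13.8,0],[14.4,13.8,0],[14.4,13.8,0]], "twist": [[0,0,-7],[0,0,-14],[0,0,-21],[0,0,-28],[0,0,-35],[0,0,-42],[0,0,-46.2],[0,0,-46.2]]}}

```text
time_s: 49.03
tool_pos: [0.5478, 0.1783, 0.3849]
orientation: [0.075, 0.997, -0.001, -0.004]
contact_force: [-0.0, -0.1, -0.1]
finger_gap: 0.0472
grasp_force: 0.0
```

```bash
python3 hz.py; python3 -c "
from h import *
plan((.5498,.1778,.321,81.2))"
```

```text
side 349 bar top z [0.2972 0.3364 0.3415 0.3424]
side orange z [0.1807 0.1823 0.1839]
top 255 bar top z [0.2915 0.3333 0.3393 0.3406]
top orange z [0.1632 0.2193 0.2657]
at [0.5481 0.1765 0.3862] yaw 81.0 tilt 0.3 t 49.1 gap 0.0467 F [ 0.4 -0.1  0.4]
at [0.5481 0.1765 0.3862] yaw 81.0 tilt 0.3 t 49.1 gap 0.0467 F [ 0.4 -0.1  0.4]
-> [0.5498, 0.1778, 0.321, 81.2] slide [-0.14, 0.16, 6.52] twz -0.2 rows 1.6
```

{"api": "jog_arm", "payload": {"jaw": [0,0,0,0,-1,-1,-1,-1], "slide": [[0,0.1,3],[0,0.1,6],[0,0.1,6.5],[0,0.1,6.5],[0,0.1,6.5],[0,0.1,6.5],[0,0.1,6.5],[0,0.1,6.5]], "twist": [[0,0,0],[0,0,0],[0,0,0],[0,0,0],[0,0,0],[0,0,0],[0,0,0],[0,0,0]], "newtons": 45}}

```text
time_s: 49.8
tool_pos: [0.5499, 0.1779, 0.326]
orientation: [0.077, 0.997, 0.0, 0.002]
contact_force: [-0.2, -1.1, -0.0]
finger_gap: 0.024
grasp_force: 0.0
```

{"api": "jog_arm", "payload": {"jaw": [-1,-1,-1,-1,-1,-1,-1,-1], "slide": [[0,0,0],[0,0,0],[0,0,0],[0,0,0],[0,0,1],[0,0,2],[0,0,3],[0,0,4]], "twist": [[0,0,0],[0,0,0],[0,0,0],[0,0,0],[0,0,0],[0,0,0],[0,0,0],[0,0,0]]}}

```text
time_s: 50.47
tool_pos: [0.5494, 0.1779, 0.2834]
orientation: [0.077, 0.997, 0.0, 0.001]
contact_force: [1.2, 0.1, 3.3]
finger_gap: 0.0134
grasp_force: 45.0
```

{"api": "jog_arm", "payload": {"jaw": [-1,-1,-1,-1,-1,-1,-1,-1], "slide": [[0,0,1],[0,0,2],[0,0,3],[0,0,4],[0,0,5],[0,0,6],[0,0,7],[0,0,7.6]], "twist": [[0,0,0],[0,0,0],[0,0,0],[0,0,0],[0,0,0],[0,0,0],[0,0,0],[0,0,0]]}}

```text
time_s: 51.13
tool_pos: [0.5493, 0.1779, 0.2066]
orientation: [0.077, 0.997, 0.0, 0.0]
contact_force: [3.6, -0.1, 3.3]
finger_gap: 0.0138
grasp_force: 45.0
```

{"api": "jog_arm", "payload": {"jaw": [-1,-1,-1,-1,-1,-1], "slide": [[0,0,0.2],[0,0,0.4],[0,0,0.5],[0,0,0.6],[0,0,0.6],[0,0,0.6]], "twist": [[0,0,0],[0,0,0],[0,0,0],[0,0,0],[0,0,0],[0,0,0]]}}

```text
time_s: 51.63
tool_pos: [0.5494, 0.1779, 0.2058]
orientation: [0.077, 0.997, 0.0, 0.001]
contact_force: [-3.3, -2.7, 17.4]
finger_gap: 0.0134
grasp_force: 45.0
```

```bash
python3 hz.py
```

```text
side 353 bar top z [0.2058 0.2222 0.31   0.3258]
top 187 bar top z [0.204  0.2196 0.2211 0.2226]
top orange z [0.0436 0.0934 0.1444]
at [0.5494 0.1779 0.2058] yaw 81.2 tilt 0.14 t 51.7 gap 0.0137 F [-4.7 -2.5 16.5]
```

{"api": "jog_arm", "payload": {"jaw": [-1,0.1,0.1,0.1,0.1,0.1,0.1,0.1], "slide": [[0,0,-0.3],[0,0,-0.3],[0,0,-0.3],[0,0,-0.3],[0,0,-0.3],[0,0,-0.3],[0,0,-2],[0,0,-6]], "twist": [[0,0,0],[0,0,0],[0,0,0],[0,0,0],[0,0,0],[0,0,0],[0,0,0],[0,0,0]]}}

```text
time_s: 52.4
tool_pos: [0.5444, 0.1772, 0.2553]
orientation: [0.077, 0.997, -0.002, -0.007]
contact_force: [0.3, -0.5, -0.6]
finger_gap: 0.0511
grasp_force: 0.0
```

{"api": "jog_arm", "payload": {"jaw": [0.1,0.1,0.1,0.1,0.1,0.1,0.1,0.1], "slide": [[0,0,-3],[0,-3,-4],[0,-7,-4],[0,-11,-4],[0,-15,-4],[0,-19,-4],[0,-23,-4],[0,-30,-4]], "twist": [[0,0,0],[0,0,0],[0,0,0],[0,0,0],[0,0,0],[0,0,0],[0,0,0],[0,0,0]]}}

```text
time_s: 53.07
tool_pos: [0.5064, -0.0918, 0.3018]
orientation: [0.077, 0.997, 0.0, -0.0]
contact_force: [0.5, 0.4, -0.1]
finger_gap: 0.0519
grasp_force: 0.0
```

```bash
python3 hz.py; python3 pl.py; python3 pulls.py; python3 - <<'E'
from h import *
# through the amber roof / orange-check of interior not possible in depth; compare front strip for stray items
p,d,c=cap("top"); W=cloud(d,c);Q=cab(W); m=(Q[...,0]<-.1)&(Q[...,0]>-.3)&(abs(Q[...,1])<.13)&(W[...,2]>.03)&(W[...,2]<.15); print("stray px",m.sum())
p,d,c=cap("side"); cv2.imwrite("pics/end.png",p[...,::-1])
E
```

```text
side 378 bar top z [0.2056 0.222  0.2232 0.224 ]
top 180 bar top z [0.2043 0.2195 0.2214 0.2223]
top orange z [0.043  0.0947 0.1446]
at [ 0.506  -0.0958  0.3016] yaw 80.7 tilt 0.13 t 53.2 gap 0.052 F [ 0.8  0.5 -0.2]
at [ 0.506  -0.0958  0.3016] yaw 80.7 tilt 0.13 t 53.2 gap 0.052 F [ 0.8  0.5 -0.2]
tcp cab [-0.2773  0.0016]
side plate cab 191 [[-0.078, -0.027], [-0.066, 0.029]]
side brass 248 [ 0.555 -0.359 -0.004] [ 0.711 -0.181  0.019]
top brass 413 [ 0.603 -0.358  0.   ] [ 0.69  -0.235  0.021]
stray px 0
```

View pics/end.png

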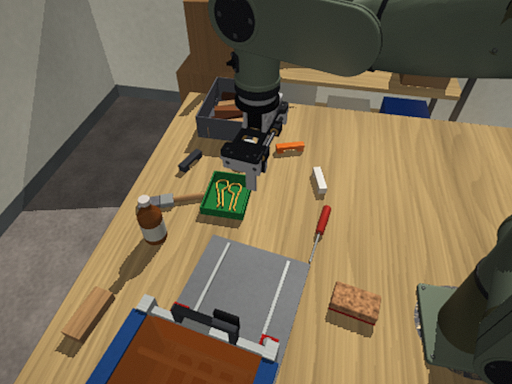

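The picture shows the sash down and the carrier plate at (222,322), just in front of it. Both clips are in the dish at (229,193), and the arm is clear. Bar top at 0.222 m and the plate at about -0.073 confirm closed and home.

```bash
python3 -c "
from h import *
print(arm.hand_in())"
```

```text
the job is handed in; nothing more can be done
None
```

I handed in the finished job at about 53 s: both clips are in the dish, all three pulls went in on the carrier, the carrier is home and the sash is closed. On the first carrier push the gripper body caught a raised eye plate (wrist read about 30 N, against the 40 N limit), and the pulls can't be seen behind the closed sash.

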